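# Sort fired tiles by tag and press the passed pile under a weight

## Task

Lift the steel weight off the kiln bat and stand it on the blue pad. Then stack every green-tagged tile flat and squarely, one on another with tags up, in one pile centred on the bat's green outline and lengthwise with it, and lay every red-tagged tile flat, tag up, well inside the red tray (on top of one another is fine). When all tiles are sorted, set the weight upright on the middle of the green pile, taking care not to shove or knock over the jar, the wooden knife or the sponge.

Things in the scene. Friction and masses are not known exactly. Their poses are not given: they have to be found in the camera images.
- good0: off-white fired clay tile, 96 (x) x 46 (y) x 16 (z) mm, with a round green tag 34 mm across in the middle of its upper face: passed. Origin at the centre of its underside, x along its length, z up out of the tagged face. May be absent
- good1: off-white fired clay tile, 96 (x) x 46 (y) x 16 (z) mm, with a round green tag 34 mm across in the middle of its upper face: passed. Origin at the centre of its underside, x along its length, z up out of the tagged face. May be absent
- good2: off-white fired clay tile, 96 (x) x 46 (y) x 16 (z) mm, with a round green tag 34 mm across in the middle of its upper face: passed. Origin at the centre of its underside, x along its length, z up out of the tagged face. May be absent
- bad0: off-white fired clay tile, 96 (x) x 46 (y) x 16 (z) mm, with a round red tag 34 mm across in the middle of its upper face: rejected. Origin at the centre of its underside, x along its length, z up out of the tagged face. May be absent
- bad1: off-white fired clay tile, 96 (x) x 46 (y) x 16 (z) mm, with a round red tag 34 mm across in the middle of its upper face: rejected. Origin at the centre of its underside, x along its length, z up out of the tagged face. May be absent
- bad2: off-white fired clay tile, 96 (x) x 46 (y) x 16 (z) mm, with a round red tag 34 mm across in the middle of its upper face: rejected. Origin at the centre of its underside, x along its length, z up out of the tagged face. May be absent
- weight: steel flattening weight, 0.5 kg: block 70 (x) x 44 (y) x 22 mm with an upright wooden grip on top, 56 (x) x 18 (y) mm, from 22 to 52 mm above the underside. Origin at the centre of its underside, x along the grip. At the start it stands on the kiln bat
- bat: fixed tan kiln bat, a flat board 160 (x) x 120 (y) x 12 mm on the table, with a green rectangle outline about 114 x 64 mm painted centrally on its top, long way along x. Origin at the centre of its underside
- mark (a point): centre of the green outline, on the bat's top face (12 mm above the table)
- tray: fixed shallow red tray, outside 170 (x) x 150 (y) mm, 18 mm tall, walls and floor 5 mm thick. Origin at the centre of its underside
- pad: fixed blue felt pad, 80 (x) x 80 (y) x 4 mm, at the far side of the table. Origin at the centre of its underside
- jar: small closed glaze jar, 48 mm diameter, 52 mm tall, standing among the tiles; bystander. Origin at the centre of its underside
- knife: flat wooden modelling knife, 170 mm long, 10 mm thick; bystander. Origin at the centre of its underside
- sponge: yellow block sponge 85 x 55 x 30 mm; bystander. Origin at the centre of its underside
Things that resemble listed ones, but are neither listed nor needed, are in the scene too. Leave any black or yellow look-alike of the bad1 alone.

How it is judged:
On the way, in this order (a step that is already met when the one before it is completed fails the run):
1. the weight stands upright on the blue pad (horizontal distance between weight and pad below 0.035 m and z of weight in the frame of pad below 0.01 m and angle between weight's own z axis and vertical below 0.1 rad and linear speed of weight below 0.03 m/s), for 0.2 s.
2. all green-tagged tiles are piled on the outline and all red-tagged tiles lie in the tray (horizontal distance between each of good0, good1, good2 and mark below 0.015 m and angle between each of good0, good1, good2's own z axis and vertical below 0.1 rad and angle between the x axis of each of good0, good1, good2 and the x axis of bat, either way round below 0.17 rad and z of each of good0, good1, good2 in the frame of bat above 0.008 m and horizontal distance between each of good1, good2 and good0 below 0.012 m and horizontal distance between good2 and good1 below 0.012 m and x of bad0 in the frame of tray between -0.06 and 0.06 m and y of bad0 in the frame of tray between -0.05 and 0.05 m and z of each of bad0, bad1, bad2 in the frame of tray below 0.055 m and angle between each of bad0, bad1, bad2's own z axis and vertical below 0.2 rad and x of bad1 in the frame of tray between -0.06 and 0.06 m and y of bad1 in the frame of tray between -0.05 and 0.05 m and x of bad2 in the frame of tray between -0.06 and 0.06 m and y of bad2 in the frame of tray between -0.05 and 0.05 m), for 0.2 s.
3. the weight stands on the pile (horizontal distance between weight and mark below 0.022 m and angle between weight's own z axis and vertical below 0.1 rad and z of weight in the frame of good0 above 0.012 m and z of weight in the frame of good1 above 0.012 m and z of weight in the frame of good2 above 0.012 m), for 0.2 s.
At the end, for the whole second after the job is handed in: Green tiles flat, tag up, within 15 mm of the outline's centre, 12 mm of each other and 10 deg of the bat's length; red tiles flat, tag up, centres within 60 mm (x) and 50 mm (y) of the tray's centre; weight upright on the pile within 22 mm of the outline's centre; all at rest (all of step 2 and all of step 3 and linear speed of each of good0, good1, good2, bad0, bad1, bad2, weight below 0.02 m/s); the robot touches nothing.
It fails at once if a bystander (jar, wooden knife or sponge) is shoved more than 5 cm or tipped over (distance of any of jar, knife, sponge from where it was at the start of the episode above 0.05 m or angle between any of jar, knife, sponge's own z axis and vertical above 0.6 rad).
Of good0, good1, good2 only 2 to 3 are there at a start; the rules pass over those that are not, and their reading is None.
Of bad0, bad1, bad2 only 2 to 3 are there at a start; the rules pass over those that are not, and their reading is None.
At some moment in a run one of bad0, bad1, bad2 may be knocked a few centimetres aside while the robot is not near it.
Once in a run the grip may slacken for a moment while it holds something.
It also fails if it takes over 210 s, if anything falls off the work surface, if the arm or the gripper's body presses on something with over 40 N, if the wrist force passes 120 N, or if a joint passes its speed limit or range.

## Robot

A 6-joint arm with a two-finger parallel gripper is mounted at the origin on the work surface. World frame = base frame: x ahead of the robot, y to its left, z up, the work surface at z = 0. Lengths are in m, angles in rad, forces in N, time in s.
With the tool pointing down it reaches from about 0.35 to 0.975 m from the base axis. Payload 17.4 kg.
Tool frame: the origin (TCP) lies on the centre line of the jaws, within the pads' length; the fingertips stand 19 mm ahead of it and the grasp point (between the pads) is the TCP; z points along the fingers, y is the line along which they close (so a half turn about z gives the same grasp; the last joint's range is limited). The gripper opens to 85 mm and grips with 20 to 120 N. Pads are 22 mm wide; open, the fingers measure 114 mm over their backs; the gripper's body (76 mm by 85 mm) begins 54 mm behind the grasp point. The pads swing forward as they close: fully open they stand 13 mm farther back than shut.
Start: joints at [-1.311, 0.116, 1.442, -0, 1.584, -0.038], TCP at [0.198, -0.645, 0.25] pointing down, gripper open.
Joint ranges: [-2.83, 2.83], [-0.83, 2.19], [0.07, 2.5], [-1.14, 4.28], [0.01, 3], [-2.97, 2.97]. Speed limits (rad/s): [1.89, 1.89, 2.22, 3.14, 3.14, 3.14].

## Interface

Orientations are given as a rotation vector (axis times angle).
In Python, from cell import ctrl gives the robot as it stands.
- The arm moves only by the tool apply_moves, never from a script. Its argument "commands" is a list of rows, each an object of numbers: "x", "y", "z": the shift along the tool's x, y, z scaled (see below); "rx", "ry", "rz": the turn, a rotation vector about the tool's x, y, z scaled (see below). A call has 1 to 10 rows; each row shifts and turns the commanded pose from where the row before left it, along the tool's axes as they then stand; what a row does not reach is not made up. The controller multiplies each number of a shift by 0.04 m and each number of a turn by 0.12 rad. A row lasts 1/12 s, in which the tool goes at most 41.7 mm and 7.16 degrees, less where a joint would pass 70% of its speed; a pose out of reach is approached as far as the arm can. A call with a number of a shift or a turn outside -1 to 1 is refused whole. A call with a gripper value outside its range is refused whole. "gripper" is the opening, from 0 (shut) to 1 (fully open), set as the call begins (left out, the last holds). The fingers move at their own pace and stop on an object; the grip force is fixed at half the most. Time passes only in rows, so rows that do not move let the fingers close. It gives the time, the measured TCP pose, the force, the opening and the grip force at its end, in the units of the state.
- ctrl.get_state(): the state, without advancing time (a new reading comes with each control period).
- ctrl.read_camera(name): name is "scene" or "top" or "wrist"; returns a dict with "color" (400x640x3 uint8, blue, green, red), "depth" (400x640 float32, m along the optical axis (not along the pixel's ray), 0 where there is no reading), "fx", "fy", "cx", "cy" (pixels), "xyz" and "rotation" of the camera in the world. Camera axes: x right, y down, z forward; pixel columns grow to the right and rows downward; lengths in m; the calibration is good to about 2 mm. A picture is of the moment at which its call begins.
- ctrl.hand_in(): hands the job in; it is judged then, once.
The state is a dict: "time": time; "joints": joint angles; "qd": joint speeds; "joint_efforts": joint torques, N m; "ee_pos": TCP position; "tool_rot": TCP orientation; "contact_force": force on the tool from outside, world axes, zero at the start; "wrist_torque": the same for the moment, N m; "width": finger opening in m; "grasp_force": force on a finger pad.
Only numpy, scipy, OpenCV 4.12 (cv2) and the standard library are available. Lean on these libraries where they do the work, as an engineer would, in place of code of your own. Each camera call takes 0.05 s, during which the arm holds its last target. There are 200 camera calls.

## Working session

There is one attempt and no reset: what is moved stays moved. The work goes in short steps, Python scripts to look and compute and a tool call to move; the robot and the scene stay as the last step left them, time stands still between calls to the robot, and variables do not carry over. Pictures are saved under pics/ and viewed, at most 14 in all, crops included, and the job is handed in when it is done.

Besides the shell and the picture viewer there is one more tool, called after ">>>" as a command line: name --argument value ..., lists and objects as JSON in quotes. apply_moves: Moves the arm, as the interface text tells. Its arguments: {"type":"object","properties":{"commands":{"type":"array","items":{"type":"object","properties":{"x":{"type":"number"},"y":{"type":"number"},"z":{"type":"number"},"rx":{"type":"number"},"ry":{"type":"number"},"rz":{"type":"number"}}}},"gripper":{"type":"number"}},"required":["commands"]}

```bash
mkdir -p pics && ls && cat > h.py <<'E'
import numpy as np, cv2
from cell import ctrl
def cam(n):
    c=ctrl.read_camera(n); c['R']=np.array(c['rotation']); 
    if c['R'].shape!=(3,3): c['R']=cv2.Rodrigues(c['R'].astype(float))[0]
    return c
def ray(c,u,v,z):
    d=c['R']@np.array([(u-c['cx'])/c['fx'],(v-c['cy'])/c['fy'],1.]); p=np.array(c['xyz'])
    return p+d*(z-p[2])/d[2]
def cloud(c):
    v,u=np.mgrid[:400,:640]; d=c['depth']
    P=np.stack([(u-c['cx'])/c['fx']*d,(v-c['cy'])/c['fy']*d,d],-1)
    return P@c['R'].T+np.array(c['xyz'])
E
python3 - <<'E'
from h import *
s=ctrl.get_state();print(s)
for n in('top','scene'):
    c=cam(n);cv2.imwrite(f'pics/{n}0.png',c['color']);print(n,c['xyz'],c['rotation'],c['fx'],c['cx'],c['cy'])
    np.savez(f'{n}0.npz',**c)
E
```

```text
pics
{'time': 0.0, 'joints': array([-1.31082478e+00,  1.16488238e-01,  1.44226144e+00,  3.89386564e-06,
        1.58399282e+00, -3.77950217e-02]), 'qd': array([-1.95915368e-03, -9.65297190e-04,  6.07778080e-05,  2.20473525e-03,
        2.08787951e-03,  8.97048849e-04]), 'joint_efforts': array([-1.87600221e-03, -7.31991220e+01, -6.32491350e+01, -1.95594384e-04,
        6.31461371e-03,  1.41388801e-05]), 'ee_pos': array([ 0.19798863, -0.64513771,  0.24956302]), 'tool_rot': array([-3.10570773e+00, -4.65835075e-01,  1.94082224e-04]), 'contact_force': array([-0.2683948 ,  0.19247753,  0.49241392]), 'wrist_torque': array([ 0.03596454,  0.0266714 , -0.00657055]), 'grasp_force': 0.0, 'width': 0.08515833051073855}
top [ 0.32925323 -0.0087133   1.06778446] [-2.13681035  2.13388481 -0.1802085 ] 414.4667633167915 324.291291766259 198.38672035679758
scene [ 1.29216685 -0.43780008  0.85801983] [-2.05550996 -1.18602147  0.52098508] 491.63539580279786 323.67021771209113 201.86478327016457
```

View pics/top0.png

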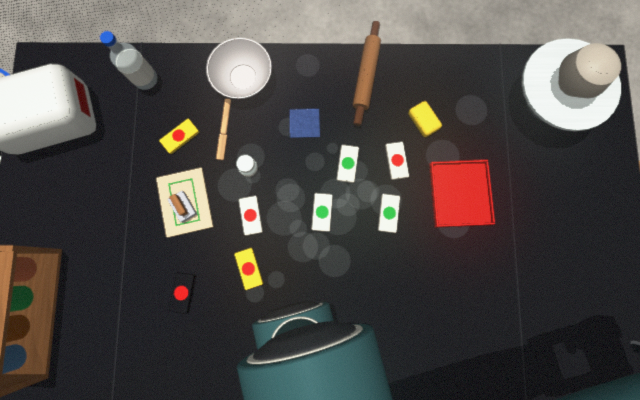

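View pics/scene0.png

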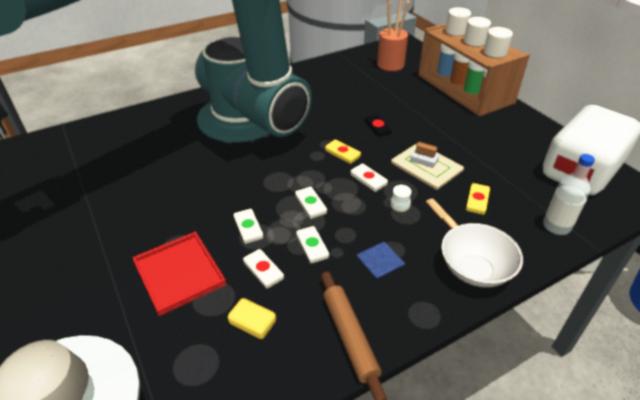

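Five tiles are present. Greens sit at top-view px (348,163), (322,212) and (390,213), and reds at (398,160) and (250,215). The bat with the weight is at (184,203), the pad at (304,123), the tray at (462,193), the jar at (247,165), the knife at (223,130) and the sponge at (425,119).

```bash
cat >> h.py <<'E'
def rects(c,mask,z,amin=100):
    out=[]
    for k in cv2.findContours(mask.astype(np.uint8),cv2.RETR_EXTERNAL,cv2.CHAIN_APPROX_NONE)[0]:
        if cv2.contourArea(k)<amin: continue
        P=np.array([ray(c,*p,z)[:2] for p in k[:,0].astype(float)],np.float32)
        (x,y),(w,h),a=cv2.minAreaRect((P*1000))
        if w<h: w,h,a=h,w,a+90
        uv=k[:,0].mean(0)
        out.append((uv.round().astype(int).tolist(),round(x/1000,4),round(y/1000,4),round(w),round(h),round((a+90)%180-90,1)))
    return out
def show(t,l):
    for r in l: print(t,r)
def masks(c):
    b,g,r=[c['color'][...,i].astype(int) for i in range(3)]
    m={}
    m['red']=(r>150)&(g<80)&(b<80); m['green']=(g>120)&(r<90)&(b<120)
    m['white']=(np.minimum(np.minimum(r,g),b)>150)
    m['blue']=(b>75)&(b>r*1.4)&(b>g*1.25); m['yellow']=(r>150)&(g>130)&(b<110)
    m['tan']=(r>150)&(g>130)&(b>100)&(b<180)&(r-b>30)
    return m
E
python3 - <<'E'
from h import *
c=dict(np.load('top0.npz')); m=masks(c)
roi=np.zeros((400,640),bool);roi[95:310,130:505]=1
for k,z in(('red',.016),('green',.016),('white',.016),('blue',.004),('yellow',.016),('tan',.012)): show(k,rects(c,m[k]&roi,z,60))
X=cloud(c)
# tray top rim, weight
for n,(u0,v0,u1,v1) in {'weight':(160,180,205,230),'knife':(215,90,235,165),'jar':(235,150,262,180),'sponge':(405,98,445,140)}.items():
    w=X[v0:v1,u0:u1]; print(n,np.percentile(w[...,2],[5,50,90,99]).round(3))
w=X[170:235,155:215]
for lo,hi in((.028,.045),(.052,.08)):
    q=(w[...,2]>lo)&(w[...,2]<hi); P=w[q]
    if len(P)>5: print(lo,len(P),P.mean(0).round(4),cv2.minAreaRect((P[:,:2]*1000).astype(np.float32)))
im=cv2.resize(c['color'][165:240,150:260],None,fx=6,fy=6,interpolation=cv2.INTER_CUBIC);cv2.imwrite('pics/bat.png',im)
E
```

```text
red ([181, 293], 0.2692, 0.3453, 33, 31, -89.9)
red ([248, 268], 0.328, 0.1801, 27, 25, 1.7)
red ([250, 215], 0.4628, 0.1792, 26, 25, 45.8)
red ([462, 193], 0.5225, -0.3657, 169, 151, 2.7)
red ([397, 160], 0.6089, -0.2012, 26, 25, 43.4)
red ([178, 135], 0.6751, 0.3757, 28, 26, 45.7)
green ([389, 212], 0.4697, -0.1762, 28, 26, -1.3)
green ([322, 212], 0.472, -0.0047, 28, 26, 0.1)
green ([348, 162], 0.6012, -0.0711, 27, 26, -44.5)
white ([250, 215], 0.4628, 0.1794, 95, 45, 10.9)
white ([389, 213], 0.4693, -0.1758, 95, 46, -7.5)
white ([322, 212], 0.4715, -0.0041, 95, 45, -4.6)
white ([184, 202], 0.4971, 0.35, 157, 117, 13.1)
white ([246, 166], 0.5956, 0.197, 52, 45, 7.8)
white ([347, 163], 0.5998, -0.0709, 95, 45, -8.0)
white ([397, 160], 0.6084, -0.2002, 95, 46, 8.3)
blue ([304, 123], 0.7148, 0.044, 81, 81, 0.9)
yellow ([248, 268], 0.3284, 0.18, 95, 46, 19.0)
yellow ([178, 135], 0.6744, 0.3749, 96, 47, -50.0)
yellow ([425, 118], 0.7245, -0.2787, 84, 56, 31.8)
tan ([223, 131], 0.691, 0.2574, 156, 18, -5.5)
weight [0.007 0.012 0.037 0.066]
knife [-0.003  0.001  0.011  0.061]
jar [-0.003  0.002  0.052  0.055]
sponge [-0.004  0.001  0.03   0.033]
0.028 294 [0.4815 0.3451 0.0337] ((483.600341796875, 351.048583984375), (71.4870834350586, 44.27787780761719), 32.67673873901367)
0.052 183 [0.4828 0.3492 0.0622] ((483.1939697265625, 351.3201599121094), (55.86832809448242, 19.279678344726562), 31.849445343017578)
```

View pics/bat.png

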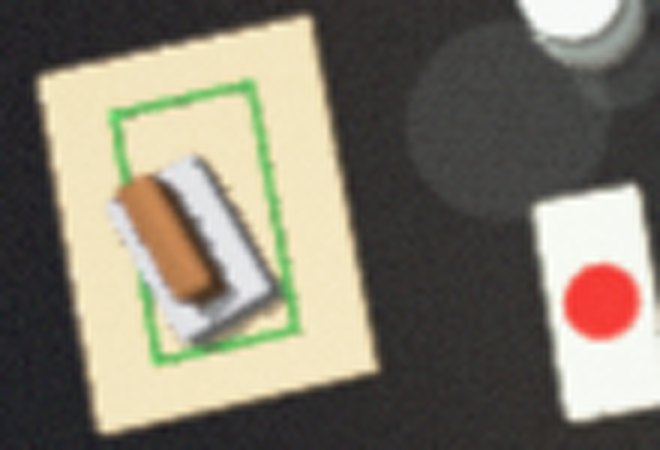

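```bash
cat >> h.py <<'E'
def pose():
    s=ctrl.get_state(); R=cv2.Rodrigues(np.array(s['tool_rot']))[0]
    return np.array(s['ee_pos']),np.arctan2(R[1,0],R[0,0]),R,s
def plan(wps,step=.92):
    """wps: (x,y,z,yawdeg); prints rotation rows then shift rows for each leg"""
    p,a,R,s=pose(); print('t',round(s['time'],2),'at',p.round(4),'yaw',round(np.degrees(a),1),'tilt',round(np.arccos(-R[2,2]),3),'w',round(s['width'],4),'gf',round(s['grasp_force'],1))
    for x,y,z,yd in wps:
        b=np.radians(yd); d=(a-b)/.12
        if abs(d)>.05: n=int(np.ceil(abs(d)/step)); print(f'  turn {n} x rz={d/n:.3f}')
        a=b; q=np.array([x,y,z]); D=q-p; p=q
        t=np.array([np.cos(a)*D[0]+np.sin(a)*D[1],np.sin(a)*D[0]-np.cos(a)*D[1],-D[2]])/.04
        n=max(1,int(np.ceil(np.linalg.norm(t)/step))); print(f'  shift {n} x',(t/n).round(3).tolist(),'->',x,y,z,yd)
def outline(c):
    m=masks(c); b,g,r=[c['color'][...,i].astype(int) for i in range(3)]
    M=(g-r>25)&(g-b>15); M[:165]=0;M[245:]=0;M[:,:150]=0;M[:,225:]=0
    v,u=np.nonzero(M); P=np.array([ray(c,*q,.012)[:2] for q in zip(u,v)],np.float32)
    return cv2.minAreaRect(P*1000)
E
python3 - <<'E'
from h import *
c=dict(np.load('top0.npz')); print(outline(c)); m=masks(c)
t=m['tan']|m['white'];t[:165]=0;t[245:]=0;t[:,:150]=0;t[:,225:]=0
show('bat',rects(c,t,.012)); 
plan([(.5,-.2,.25,32),(.483,.351,.16,32),(.483,.351,.061,32)])
E
```

```text
((498.22381591796875, 351.869140625), (115.15514373779297, 64.86872863769531), 13.055259704589844)
bat ([184, 202], 0.4979, 0.3518, 159, 120, 13.3)
t 0.1 at [ 0.198  -0.6452  0.2497] yaw 17.1 tilt 0.001 w 0.0856 gf 0.0
  turn 3 x rz=-0.724
  shift 15 x [0.82, -0.362, -0.001] -> 0.5 -0.2 0.25 32
  shift 16 x [0.434, -0.744, 0.141] -> 0.483 0.351 0.16 32
  shift 3 x [0.0, 0.0, 0.825] -> 0.483 0.351 0.061 32
```

>>> apply_moves --commands '[{"rz": -0.724}, {"rz": -0.724}, {"rz": -0.724}, {"x": 0.82, "y": -0.362}, {"x": 0.82, "y": -0.362}, {"x": 0.82, "y": -0.362}, {"x": 0.82, "y": -0.362}, {"x": 0.82, "y": -0.362}, {"x": 0.82, "y": -0.362}, {"x": 0.82, "y": -0.362}]' --gripper 0.6

```text
validation failed for argument at $.co...
```

>>> apply_moves --commands '[{"x": 0.82, "y": -0.362}, {"x": 0.82, "y": -0.362}, {"x": 0.82, "y": -0.362}, {"x": 0.82, "y": -0.362}, {"x": 0.82, "y": -0.362}, {"x": 0.82, "y": -0.362}, {"x": 0.82, "y": -0.362}, {"x": 0.82, "y": -0.362}]'

```text
validation failed for argument at $.co...
```

>>> apply_moves --commands '[{"x": 0.434, "y": -0.744, "z": 0.141}, {"x": 0.434, "y": -0.744, "z": 0.141}, {"x": 0.434, "y": -0.744, "z": 0.141}, {"x": 0.434, "y": -0.744, "z": 0.141}, {"x": 0.434, "y": -0.744, "z": 0.141}, {"x": 0.434, "y": -0.744, "z": 0.141}, {"x": 0.434, "y": -0.744, "z": 0.141}, {"x": 0.434, "y": -0.744, "z": 0.141}]'

```text
validation failed for argument at $.co...
```

>>> apply_moves --commands '[{"x": 0.434, "y": -0.744, "z": 0.141}, {"x": 0.434, "y": -0.744, "z": 0.141}, {"x": 0.434, "y": -0.744, "z": 0.141}, {"x": 0.434, "y": -0.744, "z": 0.141}, {"x": 0.434, "y": -0.744, "z": 0.141}, {"x": 0.434, "y": -0.744, "z": 0.141}, {"x": 0.434, "y": -0.744, "z": 0.141}, {"x": 0.434, "y": -0.744, "z": 0.141}, {}]'

```text
validation failed for argument at $.co...
```

```bash
python3 - <<'E'
from h import *
plan([(.4832,.3512,.061,32.2)])
c=cam('wrist');cv2.imwrite('pics/w1.png',c['color'])
E
```

```text
t 0.1 at [ 0.198  -0.6452  0.2497] yaw 17.1 tilt 0.001 w 0.0856 gf 0.0
  turn 3 x rz=-0.734
  shift 29 x [0.666, -0.596, 0.163] -> 0.4832 0.3512 0.061 32.2
```

View pics/w1.png

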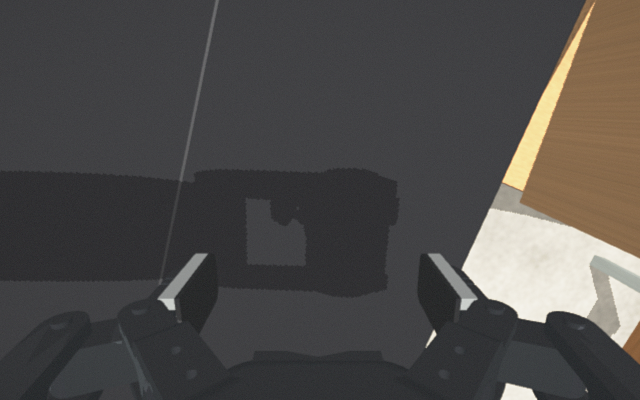

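The wrist view shows only bare table, because the moves were refused. I'll test the row format.

>>> apply_moves --commands '[{"x": 0, "y": 0, "z": 0, "rx": 0, "ry": 0, "rz": -0.72}, {"x": 0, "y": 0, "z": 0, "rx": 0, "ry": 0, "rz": -0.72}, {"x": 0, "y": 0, "z": 0, "rx": 0, "ry": 0, "rz": -0.73}]' --gripper 0.6

```text
time: 0.4
ee_pos: [0.198, -0.6452, 0.2499]
tool_rot: [-3.018, -0.872, -0.0]
contact_force: [-0.1, -0.8, 0.2]
width: 0.0521
grasp_force: 0.0
```

>>> apply_moves --commands '[{"x": 0.82, "y": -0.36}, {"x": 0.82, "y": -0.36}]'

```text
validation failed for argument at $.co...
```

>>> apply_moves --commands '[{"x": 0.82, "y": -0.362, "z": 0, "rx": 0, "ry": 0, "rz": 0}]'

```text
time: 0.48
ee_pos: [0.2161, -0.6178, 0.249]
tool_rot: [-3.017, -0.871, 0.002]
contact_force: [0.7, 0.1, 0.2]
width: 0.0512
grasp_force: 0.0
```

>>> apply_moves --commands '[{"x": 0.82, "y": -0.36, "z": 0, "rx": 0, "ry": 0, "rz": 0}, {"x": 0.82, "y": -0.36, "z": 0, "rx": 0, "ry": 0, "rz": 0}, {"x": 0.82, "y": -0.36, "z": 0, "rx": 0, "ry": 0, "rz": 0}, {"x": 0.82, "y": -0.36, "z": 0, "rx": 0, "ry": 0, "rz": 0}, {"x": 0.82, "y": -0.36, "z": 0, "rx": 0, "ry": 0, "rz": 0}, {"x": 0.82, "y": -0.36, "z": 0, "rx": 0, "ry": 0, "rz": 0}, {"x": 0.82, "y": -0.36, "z": 0, "rx": 0, "ry": 0, "rz": 0}, {"x": 0.82, "y": -0.36, "z": 0, "rx": 0, "ry": 0, "rz": 0}, {"x": 0.82, "y": -0.36, "z": 0, "rx": 0, "ry": 0, "rz": 0}, {"x": 0.82, "y": -0.36, "z": 0, "rx": 0, "ry": 0, "rz": 0}]'

```text
time: 1.32
ee_pos: [0.4207, -0.3181, 0.2503]
tool_rot: [3.02, 0.865, 0.0]
contact_force: [-0.7, -1.3, -0.4]
width: 0.0513
grasp_force: 0.0
```

>>> apply_moves --commands '[{"x": 0.82, "y": -0.36, "z": 0, "rx": 0, "ry": 0, "rz": 0}, {"x": 0.82, "y": -0.36, "z": 0, "rx": 0, "ry": 0, "rz": 0}, {"x": 0.82, "y": -0.36, "z": 0, "rx": 0, "ry": 0, "rz": 0}, {"x": 0.82, "y": -0.36, "z": 0, "rx": 0, "ry": 0, "rz": 0}, {"x": 0.43, "y": -0.74, "z": 0.14, "rx": 0, "ry": 0, "rz": 0}, {"x": 0.43, "y": -0.74, "z": 0.14, "rx": 0, "ry": 0, "rz": 0}, {"x": 0.43, "y": -0.74, "z": 0.14, "rx": 0, "ry": 0, "rz": 0}, {"x": 0.43, "y": -0.74, "z": 0.14, "rx": 0, "ry": 0, "rz": 0}, {"x": 0.43, "y": -0.74, "z": 0.14, "rx": 0, "ry": 0, "rz": 0}, {"x": 0.43, "y": -0.74, "z": 0.14, "rx": 0, "ry": 0, "rz": 0}]'

```text
time: 2.15
ee_pos: [0.4939, 0.0055, 0.2164]
tool_rot: [3.02, 0.865, 0.0]
contact_force: [0.7, -0.1, -0.5]
width: 0.0513
grasp_force: 0.0
```

>>> apply_moves --commands '[{"x": 0.43, "y": -0.74, "z": 0.14, "rx": 0, "ry": 0, "rz": 0}, {"x": 0.43, "y": -0.74, "z": 0.14, "rx": 0, "ry": 0, "rz": 0}, {"x": 0.43, "y": -0.74, "z": 0.14, "rx": 0, "ry": 0, "rz": 0}, {"x": 0.43, "y": -0.74, "z": 0.14, "rx": 0, "ry": 0, "rz": 0}, {"x": 0.43, "y": -0.74, "z": 0.14, "rx": 0, "ry": 0, "rz": 0}, {"x": 0.43, "y": -0.74, "z": 0.14, "rx": 0, "ry": 0, "rz": 0}, {"x": 0.43, "y": -0.74, "z": 0.14, "rx": 0, "ry": 0, "rz": 0}, {"x": 0.43, "y": -0.74, "z": 0.14, "rx": 0, "ry": 0, "rz": 0}, {"x": 0.43, "y": -0.74, "z": 0.14, "rx": 0, "ry": 0, "rz": 0}, {"x": 0.43, "y": -0.74, "z": 0.14, "rx": 0, "ry": 0, "rz": 0}]'

```text
time: 2.98
ee_pos: [0.483, 0.3478, 0.1603]
tool_rot: [3.02, 0.866, -0.0]
contact_force: [1.4, -0.2, 0.7]
width: 0.0514
grasp_force: 0.0
```

```bash
python3 - <<'E'
from h import *
plan([(.4832,.3512,.061,32.2)])
E
```

```text
t 2.98 at [0.483  0.3478 0.1603] yaw 32.0 tilt 0.0 w 0.0514 gf 0.0
  shift 3 x [0.017, -0.023, 0.827] -> 0.4832 0.3512 0.061 32.2
```

>>> apply_moves --commands '[{"x": 0.02, "y": -0.02, "z": 0.82, "rx": 0, "ry": 0, "rz": 0}, {"x": 0.02, "y": -0.02, "z": 0.82, "rx": 0, "ry": 0, "rz": 0}, {"x": 0, "y": 0, "z": 0.82, "rx": 0, "ry": 0, "rz": 0}, {"x": 0, "y": 0, "z": 0, "rx": 0, "ry": 0, "rz": 0}, {"x": 0, "y": 0, "z": 0, "rx": 0, "ry": 0, "rz": 0}]'

```text
time: 3.4
ee_pos: [0.4834, 0.3478, 0.0614]
tool_rot: [3.019, 0.865, -0.005]
contact_force: [0.5, -0.4, 0.9]
width: 0.0514
grasp_force: 0.0
```

>>> apply_moves --commands '[{"x": 0, "y": 0, "z": 0, "rx": 0, "ry": 0, "rz": 0}, {"x": 0, "y": 0, "z": 0, "rx": 0, "ry": 0, "rz": 0}, {"x": 0, "y": 0, "z": 0, "rx": 0, "ry": 0, "rz": 0}, {"x": 0, "y": 0, "z": 0, "rx": 0, "ry": 0, "rz": 0}, {"x": 0, "y": 0, "z": 0, "rx": 0, "ry": 0, "rz": 0}, {"x": 0, "y": 0, "z": 0, "rx": 0, "ry": 0, "rz": 0}]' --gripper 0

```text
time: 3.9
ee_pos: [0.4849, 0.349, 0.0648]
tool_rot: [-3.019, -0.865, -0.005]
contact_force: [-2.2, 2.2, 8.4]
width: 0.0168
grasp_force: 65.2
```

>>> apply_moves --commands '[{"x": 0, "y": 0, "z": -0.5, "rx": 0, "ry": 0, "rz": 0}, {"x": 0, "y": 0, "z": -0.9, "rx": 0, "ry": 0, "rz": 0}, {"x": 0, "y": 0, "z": -0.9, "rx": 0, "ry": 0, "rz": 0}, {"x": 0, "y": 0, "z": -0.7, "rx": 0, "ry": 0, "rz": 0}, {"x": 0, "y": 0, "z": 0, "rx": 0, "ry": 0, "rz": 0}]'

```text
time: 4.32
ee_pos: [0.4856, 0.3491, 0.1899]
tool_rot: [-3.018, -0.864, -0.014]
contact_force: [0.4, 0.8, -3.3]
width: 0.0164
grasp_force: 63.7
```

```bash
python3 - <<'E'
from h import *
plan([(.7148,.044,.16,0),(.7148,.044,.055,0)])
E
```

```text
t 4.32 at [0.4856 0.3491 0.1899] yaw 32.0 tilt 0.009 w 0.0164 gf 63.7
  turn 6 x rz=0.775
  shift 11 x [0.521, 0.693, 0.068] -> 0.7148 0.044 0.16 0
  shift 3 x [0.0, 0.0, 0.875] -> 0.7148 0.044 0.055 0
```

>>> apply_moves --commands '[{"x": 0, "y": 0, "z": 0, "rx": 0, "ry": 0, "rz": 0.78}, {"x": 0, "y": 0, "z": 0, "rx": 0, "ry": 0, "rz": 0.78}, {"x": 0, "y": 0, "z": 0, "rx": 0, "ry": 0, "rz": 0.78}, {"x": 0, "y": 0, "z": 0, "rx": 0, "ry": 0, "rz": 0.78}, {"x": 0, "y": 0, "z": 0, "rx": 0, "ry": 0, "rz": 0.78}, {"x": 0, "y": 0, "z": 0, "rx": 0, "ry": 0, "rz": 0.78}]'

```text
time: 4.82
ee_pos: [0.4838, 0.3479, 0.1817]
tool_rot: [3.141, -0.013, -0.001]
contact_force: [-0.1, -0.3, -6.2]
width: 0.0162
grasp_force: 63.5
```

>>> apply_moves --commands '[{"x": 0.52, "y": 0.69, "z": 0, "rx": 0, "ry": 0, "rz": 0}, {"x": 0.52, "y": 0.69, "z": 0, "rx": 0, "ry": 0, "rz": 0}, {"x": 0.52, "y": 0.69, "z": 0, "rx": 0, "ry": 0, "rz": 0}, {"x": 0.52, "y": 0.69, "z": 0, "rx": 0, "ry": 0, "rz": 0}, {"x": 0.52, "y": 0.69, "z": 0, "rx": 0, "ry": 0, "rz": 0}, {"x": 0.52, "y": 0.69, "z": 0, "rx": 0, "ry": 0, "rz": 0}, {"x": 0.52, "y": 0.69, "z": 0, "rx": 0, "ry": 0, "rz": 0}, {"x": 0.52, "y": 0.69, "z": 0, "rx": 0, "ry": 0, "rz": 0}, {"x": 0.52, "y": 0.69, "z": 0, "rx": 0, "ry": 0, "rz": 0}, {"x": 0.52, "y": 0.69, "z": 0, "rx": 0, "ry": 0, "rz": 0}]'

```text
time: 5.65
ee_pos: [0.6915, 0.0698, 0.1816]
tool_rot: [3.141, -0.006, -0.001]
contact_force: [1.1, 0.8, -5.0]
width: 0.0166
grasp_force: 63.5
```

>>> apply_moves --commands '[{"x": 0.52, "y": 0.69, "z": 0, "rx": 0, "ry": 0, "rz": 0}, {"x": 0, "y": 0, "z": 0.7, "rx": 0, "ry": 0, "rz": 0}, {"x": 0, "y": 0, "z": 0, "rx": 0, "ry": 0, "rz": 0}]'

```text
time: 5.9
ee_pos: [0.7108, 0.0419, 0.1486]
tool_rot: [3.141, -0.009, -0.01]
contact_force: [-1.4, 1.0, -8.4]
width: 0.0165
grasp_force: 63.3
```

```bash
python3 - <<'E'
from h import *
plan([(.7148,.044,.058,0)])
E
```

```text
t 5.9 at [0.7108 0.0419 0.1486] yaw -0.3 tilt 0.006 w 0.0165 gf 63.3
  shift 3 x [0.033, -0.017, 0.755] -> 0.7148 0.044 0.058 0
```

>>> apply_moves --commands '[{"x": 0.03, "y": -0.02, "z": 0.8, "rx": 0, "ry": 0, "rz": 0}, {"x": 0.03, "y": -0.02, "z": 0.8, "rx": 0, "ry": 0, "rz": 0}, {"x": 0.0, "y": -0.02, "z": 0.4, "rx": 0, "ry": 0, "rz": 0}, {"x": 0, "y": 0, "z": 0.1, "rx": 0, "ry": 0, "rz": 0}, {"x": 0, "y": 0, "z": 0, "rx": 0, "ry": 0, "rz": 0}, {"x": 0, "y": 0, "z": 0, "rx": 0, "ry": 0, "rz": 0}]'

```text
time: 6.4
ee_pos: [0.7147, 0.0465, 0.0722]
tool_rot: [-3.142, 0.005, -0.003]
contact_force: [-0.0, 0.1, -5.3]
width: 0.0164
grasp_force: 63.4
```

```bash
python3 - <<'E'
from h import *
plan([(.7148,.044,.057,0)]); print(ctrl.get_state()['contact_force'])
E
```

```text
t 6.4 at [0.7147 0.0465 0.0722] yaw -0.2 tilt 0.002 w 0.0164 gf 63.4
  shift 1 x [0.002, 0.064, 0.381] -> 0.7148 0.044 0.057 0
[-0.01965623  0.08796912 -5.28300062]
```

>>> apply_moves --commands '[{"x": 0, "y": 0, "z": 0.25, "rx": 0, "ry": 0, "rz": 0}, {"x": 0, "y": 0, "z": 0.1, "rx": 0, "ry": 0, "rz": 0}, {"x": 0, "y": 0, "z": 0, "rx": 0, "ry": 0, "rz": 0}, {"x": 0, "y": 0, "z": 0, "rx": 0, "ry": 0, "rz": 0}]'

```text
time: 6.73
ee_pos: [0.7143, 0.0463, 0.0567]
tool_rot: [-3.142, 0.005, -0.001]
contact_force: [-0.3, 1.3, -4.5]
width: 0.0165
grasp_force: 63.8
```

```bash
python3 - <<'E'
from h import *
plan([(.7148,.044,.057,0)]); print(ctrl.get_state()['contact_force'])
E
```

```text
t 6.73 at [0.7143 0.0463 0.0567] yaw -0.2 tilt 0.0 w 0.0165 gf 63.8
  shift 1 x [0.013, 0.058, -0.009] -> 0.7148 0.044 0.057 0
[-0.27848604  1.33286937 -4.4935448 ]
```

>>> apply_moves --commands '[{"x": 0, "y": 0, "z": 0.04, "rx": 0, "ry": 0, "rz": 0}, {"x": 0, "y": 0, "z": 0.02, "rx": 0, "ry": 0, "rz": 0}, {"x": 0, "y": 0, "z": 0, "rx": 0, "ry": 0, "rz": 0}]'

```text
time: 6.98
ee_pos: [0.7144, 0.0464, 0.0565]
tool_rot: [-3.141, 0.005, -0.002]
contact_force: [-12.6, 1.9, 16.7]
width: 0.0167
grasp_force: 66.6
```

>>> apply_moves --commands '[{"x": 0, "y": 0, "z": 0, "rx": 0, "ry": 0, "rz": 0}, {"x": 0, "y": 0, "z": 0, "rx": 0, "ry": 0, "rz": 0}, {"x": 0, "y": 0, "z": 0, "rx": 0, "ry": 0, "rz": 0}, {"x": 0, "y": 0, "z": -0.5, "rx": 0, "ry": 0, "rz": 0}, {"x": 0, "y": 0, "z": -0.9, "rx": 0, "ry": 0, "rz": 0}, {"x": 0, "y": 0, "z": -0.9, "rx": 0, "ry": 0, "rz": 0}, {"x": 0, "y": 0, "z": -0.9, "rx": 0, "ry": 0, "rz": 0}]' --gripper 0.6

```text
time: 7.57
ee_pos: [0.7139, 0.0462, 0.1832]
tool_rot: [3.141, -0.005, -0.001]
contact_force: [0.4, 0.4, 0.5]
width: 0.0513
grasp_force: 0.0
```

>>> apply_moves --commands '[{"x": -0.7, "y": 0, "z": 0, "rx": 0, "ry": 0, "rz": 0}, {"x": -0.9, "y": 0, "z": 0, "rx": 0, "ry": 0, "rz": 0}, {"x": -0.9, "y": 0, "z": 0, "rx": 0, "ry": 0, "rz": 0}, {"x": 0, "y": 0, "z": 0, "rx": 0, "ry": 0, "rz": 0}]'

```text
time: 7.9
ee_pos: [0.6097, 0.0467, 0.1818]
tool_rot: [3.142, -0.005, -0.002]
contact_force: [-0.8, 0.6, 0.2]
width: 0.0514
grasp_force: 0.0
```

```bash
python3 - <<'E'
from h import *
c=cam('scene'); m=masks(c); cv2.imwrite('pics/s2.png',c['color'])
show('white',rects(c,m['white'],.016,60)); show('green',rects(c,m['green'],.016,30))
c=cam('top'); cv2.imwrite('pics/t2.png',c['color'])
m=masks(c);roi=np.zeros((400,640),bool);roi[95:310,130:505]=1
for k,z in(('white',.016),('red',.016)): show('top '+k,rects(c,m[k]&roi,z,60))
E
```

```text
white ([71, 371], 0.6557, -0.6065, 271, 127, 60.0)
white ([572, 368], 1.1413, 0.1901, 407, 165, -87.1)
white ([556, 303], 1.0163, 0.3048, 216, 88, -89.3)
white ([592, 266], 0.9794, 0.4332, 53, 15, -87.3)
white ([263, 267], 0.6151, -0.2017, 103, 49, 8.2)
white ([382, 256], 0.7149, 0.0499, 79, 46, 2.9)
white ([311, 244], 0.6071, -0.0726, 104, 48, -8.1)
white ([248, 225], 0.477, -0.1772, 106, 48, -7.6)
white ([474, 245], 0.7893, 0.2695, 260, 180, -30.7)
white ([311, 202], 0.4801, -0.0056, 100, 49, -4.3)
white ([401, 197], 0.5813, 0.2021, 98, 44, -39.7)
white ([369, 177], 0.4696, 0.1775, 104, 52, 11.0)
white ([428, 164], 0.5055, 0.3475, 160, 119, 13.3)
white ([371, 113], 0.2179, 0.3656, 112, 37, 85.5)
white ([585, 163], 0.6993, 0.7476, 625, 193, -70.5)
white ([126, 72], -0.431, -0.1609, 936, 417, -89.7)
white ([480, 30], -0.1012, 1.0981, 462, 237, -0.2)
white ([112, 18], -1.0645, -0.0939, 1018, 653, 85.8)
green ([312, 241], 0.6013, -0.0696, 26, 23, -66.0)
green ([247, 223], 0.4716, -0.1769, 23, 19, -82.3)
green ([310, 200], 0.4738, -0.0033, 21, 19, 26.5)
top white ([243, 210], 0.4731, 0.1975, 72, 21, 1.8)
top white ([389, 213], 0.4693, -0.1757, 95, 46, -7.2)
top white ([184, 202], 0.4973, 0.35, 158, 118, 13.2)
top white ([348, 163], 0.6005, -0.071, 94, 45, -7.6)
top white ([397, 160], 0.6086, -0.2, 95, 46, 8.3)
top red ([181, 293], 0.2692, 0.3453, 33, 31, -89.9)
top red ([462, 193], 0.5225, -0.3656, 170, 151, 2.6)
top red ([397, 160], 0.6095, -0.2006, 25, 24, -45.0)
top red ([178, 135], 0.6751, 0.3757, 28, 26, 45.7)
```

View pics/s2.png

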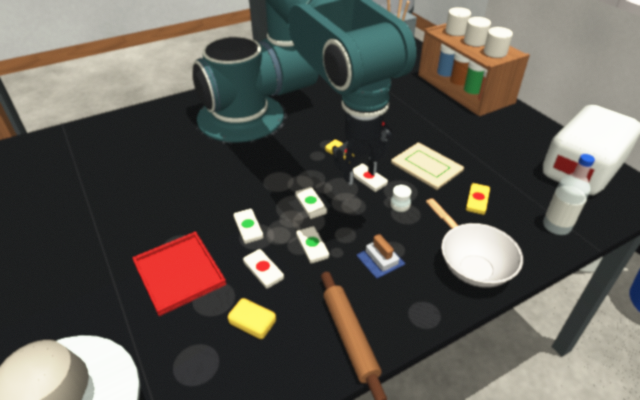

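Weight is upright on the pad at px (382,256). Next is the first green tile, A.

```bash
python3 - <<'E'
from h import *
plan([(.6003,-.071,.08,-7.8),(.6003,-.071,.022,-7.8),(.6003,-.071,.12,-7.8),(.498,.3518,.12,13.1)])
E
```

```text
t 8.0 at [0.6137 0.0466 0.1826] yaw -0.2 tilt 0.001 w 0.0511 gf 0.0
  turn 2 x rz=0.553
  shift 5 x [0.014, 0.591, 0.513] -> 0.6003 -0.071 0.08 -7.8
  shift 2 x [0.0, -0.0, 0.725] -> 0.6003 -0.071 0.022 -7.8
  shift 3 x [0.0, -0.0, -0.817] -> 0.6003 -0.071 0.12 -7.8
  turn 4 x rz=-0.760
  shift 12 x [-0.008, -0.906, -0.0] -> 0.498 0.3518 0.12 13.1
```

>>> apply_moves --commands '[{"x": 0, "y": 0, "z": 0, "rx": 0, "ry": 0, "rz": 0.55}, {"x": 0, "y": 0, "z": 0, "rx": 0, "ry": 0, "rz": 0.55}, {"x": 0.01, "y": 0.59, "z": 0.51, "rx": 0, "ry": 0, "rz": 0}, {"x": 0.01, "y": 0.59, "z": 0.51, "rx": 0, "ry": 0, "rz": 0}, {"x": 0.01, "y": 0.59, "z": 0.51, "rx": 0, "ry": 0, "rz": 0}, {"x": 0.01, "y": 0.59, "z": 0.51, "rx": 0, "ry": 0, "rz": 0}, {"x": 0.01, "y": 0.59, "z": 0.51, "rx": 0, "ry": 0, "rz": 0}, {"x": 0, "y": 0, "z": 0, "rx": 0, "ry": 0, "rz": 0}, {"x": 0, "y": 0, "z": 0, "rx": 0, "ry": 0, "rz": 0}]' --gripper 0.75

```text
time: 8.75
ee_pos: [0.6005, -0.0717, 0.0786]
tool_rot: [-3.134, 0.216, 0.003]
contact_force: [-0.2, 0.3, 0.6]
width: 0.0639
grasp_force: 0.0
```

```bash
python3 - <<'E'
from h import *
plan([(.6003,-.071,.023,-7.8)])
E
```

```text
t 8.75 at [ 0.6005 -0.0717  0.0786] yaw -7.9 tilt 0.002 w 0.0639 gf 0.0
  shift 2 x [-0.004, -0.009, 0.695] -> 0.6003 -0.071 0.023 -7.8
```

>>> apply_moves --commands '[{"x": 0, "y": 0, "z": 0.7, "rx": 0, "ry": 0, "rz": 0}, {"x": 0, "y": 0, "z": 0.68, "rx": 0, "ry": 0, "rz": 0}, {"x": 0, "y": 0, "z": 0, "rx": 0, "ry": 0, "rz": 0}, {"x": 0, "y": 0, "z": 0, "rx": 0, "ry": 0, "rz": 0}]'

```text
time: 9.08
ee_pos: [0.6005, -0.07, 0.0247]
tool_rot: [-3.134, 0.212, 0.002]
contact_force: [0.9, -0.2, 1.3]
width: 0.0643
grasp_force: 0.0
```

>>> apply_moves --commands '[{"x": 0, "y": 0, "z": 0, "rx": 0, "ry": 0, "rz": 0}, {"x": 0, "y": 0, "z": 0, "rx": 0, "ry": 0, "rz": 0}, {"x": 0, "y": 0, "z": 0, "rx": 0, "ry": 0, "rz": 0}, {"x": 0, "y": 0, "z": 0, "rx": 0, "ry": 0, "rz": 0}]' --gripper 0

```text
time: 9.42
ee_pos: [0.6017, -0.0705, 0.0275]
tool_rot: [3.134, -0.212, 0.006]
contact_force: [-0.2, 1.0, 6.2]
width: 0.0437
grasp_force: 61.4
```

>>> apply_moves --commands '[{"x": 0, "y": 0, "z": -0.5, "rx": 0, "ry": 0, "rz": 0}, {"x": 0, "y": 0, "z": -0.9, "rx": 0, "ry": 0, "rz": 0}, {"x": 0, "y": 0, "z": -0.9, "rx": 0, "ry": 0, "rz": 0}, {"x": 0, "y": 0, "z": -0.2, "rx": 0, "ry": 0, "rz": -0.76}, {"x": 0, "y": 0, "z": 0, "rx": 0, "ry": 0, "rz": -0.76}, {"x": 0, "y": 0, "z": 0, "rx": 0, "ry": 0, "rz": -0.76}, {"x": 0, "y": 0, "z": 0, "rx": 0, "ry": 0, "rz": -0.76}, {"x": 0, "y": 0, "z": 0, "rx": 0, "ry": 0, "rz": 0}, {"x": 0, "y": 0, "z": 0, "rx": 0, "ry": 0, "rz": 0}]'

```text
time: 10.17
ee_pos: [0.6006, -0.0705, 0.1261]
tool_rot: [3.121, 0.355, 0.003]
contact_force: [0.7, -0.3, -1.0]
width: 0.0438
grasp_force: 61.7
```

```bash
python3 - <<'E'
from h import *
plan([(.498,.3518,.12,13.1)])
E
```

```text
t 10.17 at [ 0.6006 -0.0705  0.1261] yaw 13.0 tilt 0.002 w 0.0438 gf 61.7
  shift 12 x [-0.009, -0.905, 0.013] -> 0.498 0.3518 0.12 13.1
```

>>> apply_moves --commands '[{"x": -0.01, "y": -0.9, "z": 0, "rx": 0, "ry": 0, "rz": 0}, {"x": -0.01, "y": -0.9, "z": 0, "rx": 0, "ry": 0, "rz": 0}, {"x": -0.01, "y": -0.9, "z": 0, "rx": 0, "ry": 0, "rz": 0}, {"x": -0.01, "y": -0.9, "z": 0, "rx": 0, "ry": 0, "rz": 0}, {"x": -0.01, "y": -0.9, "z": 0, "rx": 0, "ry": 0, "rz": 0}, {"x": -0.01, "y": -0.9, "z": 0, "rx": 0, "ry": 0, "rz": 0}, {"x": -0.01, "y": -0.9, "z": 0, "rx": 0, "ry": 0, "rz": 0}, {"x": -0.01, "y": -0.9, "z": 0, "rx": 0, "ry": 0, "rz": 0}, {"x": -0.01, "y": -0.9, "z": 0, "rx": 0, "ry": 0, "rz": 0}, {"x": -0.01, "y": -0.9, "z": 0, "rx": 0, "ry": 0, "rz": 0}]'

```text
time: 11.0
ee_pos: [0.5139, 0.2809, 0.1256]
tool_rot: [-3.121, -0.354, -0.002]
contact_force: [0.8, -0.1, -1.4]
width: 0.0435
grasp_force: 61.8
```

>>> apply_moves --commands '[{"x": -0.01, "y": -0.9, "z": 0, "rx": 0, "ry": 0, "rz": 0}, {"x": 0, "y": -0.96, "z": 0, "rx": 0, "ry": 0, "rz": 0}, {"x": 0, "y": 0, "z": 0.8, "rx": 0, "ry": 0, "rz": 0}, {"x": 0, "y": 0, "z": 0.7, "rx": 0, "ry": 0, "rz": 0}, {"x": 0, "y": 0, "z": 0, "rx": 0, "ry": 0, "rz": 0}, {"x": 0, "y": 0, "z": 0, "rx": 0, "ry": 0, "rz": 0}]'

```text
time: 11.5
ee_pos: [0.4967, 0.3512, 0.0644]
tool_rot: [3.12, 0.356, -0.003]
contact_force: [1.5, 0.3, -1.3]
width: 0.0435
grasp_force: 62.0
```

```bash
python3 - <<'E'
from h import *
plan([(.498,.3518,.042,13.1)])
E
```

```text
t 11.5 at [0.4967 0.3512 0.0644] yaw 13.0 tilt 0.002 w 0.0435 gf 62.0
  shift 1 x [0.035, -0.007, 0.56] -> 0.498 0.3518 0.042 13.1
```

>>> apply_moves --commands '[{"x": 0.02, "y": -0.01, "z": 0.5, "rx": 0, "ry": 0, "rz": 0}, {"x": 0, "y": 0, "z": 0.06, "rx": 0, "ry": 0, "rz": 0}, {"x": 0, "y": 0, "z": 0, "rx": 0, "ry": 0, "rz": 0}, {"x": 0, "y": 0, "z": 0, "rx": 0, "ry": 0, "rz": 0}]'

```text
time: 11.83
ee_pos: [0.4985, 0.352, 0.0441]
tool_rot: [-3.12, -0.358, -0.002]
contact_force: [0.0, -0.0, -1.3]
width: 0.044
grasp_force: 62.0
```

>>> apply_moves --commands '[{"x": 0, "y": 0, "z": 0.04, "rx": 0, "ry": 0, "rz": 0}, {"x": 0, "y": 0, "z": 0, "rx": 0, "ry": 0, "rz": 0}]'

```text
time: 12.0
ee_pos: [0.4983, 0.3521, 0.0417]
tool_rot: [-3.12, -0.359, -0.002]
contact_force: [-0.2, -0.6, -1.8]
width: 0.0435
grasp_force: 62.0
```

>>> apply_moves --commands '[{"x": 0, "y": 0, "z": 0.03, "rx": 0, "ry": 0, "rz": 0}, {"x": 0, "y": 0, "z": 0, "rx": 0, "ry": 0, "rz": 0}]'

```text
time: 12.17
ee_pos: [0.4979, 0.352, 0.0397]
tool_rot: [-3.121, -0.359, -0.0]
contact_force: [0.3, -0.1, -1.2]
width: 0.0438
grasp_force: 62.0
```

>>> apply_moves --commands '[{"x": 0, "y": 0, "z": 0.03, "rx": 0, "ry": 0, "rz": 0}, {"x": 0, "y": 0, "z": 0, "rx": 0, "ry": 0, "rz": 0}, {"x": 0, "y": 0, "z": 0, "rx": 0, "ry": 0, "rz": 0}]'

```text
time: 12.42
ee_pos: [0.498, 0.3521, 0.0395]
tool_rot: [-3.121, -0.36, -0.0]
contact_force: [-6.7, -3.6, 11.0]
width: 0.0435
grasp_force: 63.4
```

>>> apply_moves --commands '[{"x": 0, "y": 0, "z": 0, "rx": 0, "ry": 0, "rz": 0}, {"x": 0, "y": 0, "z": 0, "rx": 0, "ry": 0, "rz": 0}, {"x": 0, "y": 0, "z": 0, "rx": 0, "ry": 0, "rz": 0}, {"x": 0, "y": 0, "z": -0.5, "rx": 0, "ry": 0, "rz": 0}, {"x": 0, "y": 0, "z": -0.9, "rx": 0, "ry": 0, "rz": 0}, {"x": 0, "y": 0, "z": -0.7, "rx": 0, "ry": 0, "rz": 0}, {"x": 0, "y": 0, "z": 0, "rx": 0, "ry": 0, "rz": 0}]' --gripper 0.75

```text
time: 13.0
ee_pos: [0.4997, 0.3532, 0.1286]
tool_rot: [-3.118, -0.359, -0.011]
contact_force: [1.2, -0.5, 1.1]
width: 0.0643
grasp_force: 0.0
```

```bash
python3 - <<'E'
from h import *
plan([(.4717,-.0043,.08,-4.6)])
E
```

```text
t 13.0 at [0.4997 0.3532 0.1286] yaw 13.1 tilt 0.008 w 0.0643 gf 0.0
  turn 3 x rz=0.860
  shift 10 x [0.002, 0.896, 0.122] -> 0.4717 -0.0043 0.08 -4.6
```

>>> apply_moves --commands '[{"x": 0, "y": 0, "z": 0, "rx": 0, "ry": 0, "rz": 0.86}, {"x": 0, "y": 0, "z": 0, "rx": 0, "ry": 0, "rz": 0.86}, {"x": 0, "y": 0, "z": 0, "rx": 0, "ry": 0, "rz": 0.86}, {"x": 0, "y": 0.9, "z": 0, "rx": 0, "ry": 0, "rz": 0}, {"x": 0, "y": 0.9, "z": 0, "rx": 0, "ry": 0, "rz": 0}, {"x": 0, "y": 0.9, "z": 0, "rx": 0, "ry": 0, "rz": 0}, {"x": 0, "y": 0.9, "z": 0, "rx": 0, "ry": 0, "rz": 0}, {"x": 0, "y": 0.9, "z": 0, "rx": 0, "ry": 0, "rz": 0}, {"x": 0, "y": 0.9, "z": 0, "rx": 0, "ry": 0, "rz": 0}, {"x": 0, "y": 0.9, "z": 0, "rx": 0, "ry": 0, "rz": 0}]'

```text
time: 13.83
ee_pos: [0.4772, 0.0993, 0.1222]
tool_rot: [-3.139, 0.125, -0.001]
contact_force: [1.0, -0.1, -0.2]
width: 0.0642
grasp_force: 0.0
```

>>> apply_moves --commands '[{"x": 0, "y": 0.9, "z": 0.2, "rx": 0, "ry": 0, "rz": 0}, {"x": 0, "y": 0.9, "z": 0.4, "rx": 0, "ry": 0, "rz": 0}, {"x": 0, "y": 0.9, "z": 0.5, "rx": 0, "ry": 0, "rz": 0}, {"x": 0, "y": 0, "z": 0, "rx": 0, "ry": 0, "rz": 0}, {"x": 0, "y": 0, "z": 0, "rx": 0, "ry": 0, "rz": 0}]'

```text
time: 14.25
ee_pos: [0.4684, -0.0082, 0.0773]
tool_rot: [-3.139, 0.131, 0.003]
contact_force: [0.2, 0.4, -0.2]
width: 0.0641
grasp_force: 0.0
```

```bash
python3 - <<'E'
from h import *
plan([(.4717,-.0043,.024,-4.6)])
c=cam('scene'); m=masks(c)
show('green',rects(c,m['green'],.016,30)); show('green.',rects(c,m['green'],.028,30)); show('red',rects(c,m['red'],.016,30))
E
```

```text
t 14.25 at [ 0.4684 -0.0082  0.0773] yaw -4.8 tilt 0.002 w 0.0641 gf 0.0
  shift 2 x [0.038, -0.053, 0.666] -> 0.4717 -0.0043 0.024 -4.6
green ([248, 223], 0.4716, -0.1769, 23, 19, -82.3)
green ([310, 199], 0.4714, -0.0034, 26, 23, 60.0)
green. ([248, 223], 0.4833, -0.1806, 22, 19, -82.3)
green. ([310, 199], 0.4831, -0.0096, 25, 22, 60.0)
red ([262, 266], 0.6111, -0.2007, 25, 20, 60.0)
red ([178, 272], 0.5287, -0.3664, 183, 151, 2.6)
red ([478, 196], 0.6761, 0.3775, 23, 19, 60.0)
red ([378, 123], 0.2718, 0.3449, 33, 32, -30.0)
```

>>> apply_moves --commands '[{"x": 0.04, "y": -0.05, "z": 0.65, "rx": 0, "ry": 0, "rz": 0}, {"x": 0.04, "y": -0.04, "z": 0.68, "rx": 0, "ry": 0, "rz": 0}, {"x": 0, "y": 0, "z": 0, "rx": 0, "ry": 0, "rz": 0}, {"x": 0, "y": 0, "z": 0, "rx": 0, "ry": 0, "rz": 0}]'

```text
time: 14.63
ee_pos: [0.4722, -0.0025, 0.0251]
tool_rot: [-3.139, 0.123, 0.003]
contact_force: [-0.6, -0.1, 0.3]
width: 0.0643
grasp_force: 0.0
```

>>> apply_moves --commands '[{"x": 0, "y": 0, "z": 0, "rx": 0, "ry": 0, "rz": 0}, {"x": 0, "y": 0, "z": 0, "rx": 0, "ry": 0, "rz": 0}, {"x": 0, "y": 0, "z": 0, "rx": 0, "ry": 0, "rz": 0}, {"x": 0, "y": 0, "z": 0, "rx": 0, "ry": 0, "rz": 0}]' --gripper 0

```text
time: 14.97
ee_pos: [0.4736, -0.0031, 0.0276]
tool_rot: [-3.139, 0.125, -0.005]
contact_force: [-1.6, 2.9, 7.6]
width: 0.0439
grasp_force: 61.1
```

>>> apply_moves --commands '[{"x": 0, "y": 0, "z": -0.5, "rx": 0, "ry": 0, "rz": 0}, {"x": 0, "y": 0, "z": -0.9, "rx": 0, "ry": 0, "rz": 0}, {"x": 0, "y": 0, "z": -0.9, "rx": 0, "ry": 0, "rz": 0}, {"x": 0, "y": 0, "z": -0.2, "rx": 0, "ry": 0, "rz": -0.86}, {"x": 0, "y": 0, "z": 0, "rx": 0, "ry": 0, "rz": -0.86}, {"x": 0, "y": 0, "z": 0, "rx": 0, "ry": 0, "rz": -0.86}, {"x": 0, "y": 0, "z": 0, "rx": 0, "ry": 0, "rz": 0}, {"x": 0, "y": 0, "z": 0, "rx": 0, "ry": 0, "rz": 0}]'

```text
time: 15.63
ee_pos: [0.4727, -0.0034, 0.1262]
tool_rot: [3.121, 0.355, 0.002]
contact_force: [-0.3, -0.5, -1.4]
width: 0.0438
grasp_force: 62.0
```

```bash
python3 - <<'E'
from h import *
plan([(.498,.3518,.12,13.1)])
E
```

```text
t 15.63 at [ 0.4727 -0.0034  0.1262] yaw 13.0 tilt 0.001 w 0.0438 gf 62.0
  shift 10 x [0.263, -0.851, 0.015] -> 0.498 0.3518 0.12 13.1
```

>>> apply_moves --commands '[{"x": 0.26, "y": -0.85, "z": 0, "rx": 0, "ry": 0, "rz": 0}, {"x": 0.26, "y": -0.85, "z": 0, "rx": 0, "ry": 0, "rz": 0}, {"x": 0.26, "y": -0.85, "z": 0, "rx": 0, "ry": 0, "rz": 0}, {"x": 0.26, "y": -0.85, "z": 0, "rx": 0, "ry": 0, "rz": 0}, {"x": 0.26, "y": -0.85, "z": 0, "rx": 0, "ry": 0, "rz": 0}, {"x": 0.26, "y": -0.85, "z": 0, "rx": 0, "ry": 0, "rz": 0}, {"x": 0.26, "y": -0.85, "z": 0, "rx": 0, "ry": 0, "rz": 0}, {"x": 0.26, "y": -0.85, "z": 0, "rx": 0, "ry": 0, "rz": 0}, {"x": 0.26, "y": -0.85, "z": 0, "rx": 0, "ry": 0, "rz": 0}, {"x": 0.29, "y": -0.86, "z": 0, "rx": 0, "ry": 0, "rz": 0}]'

```text
time: 16.47
ee_pos: [0.4972, 0.3539, 0.1255]
tool_rot: [-3.121, -0.354, -0.0]
contact_force: [0.2, -0.4, -2.2]
width: 0.0437
grasp_force: 62.1
```

>>> apply_moves --commands '[{"x": 0, "y": 0, "z": 0.8, "rx": 0, "ry": 0, "rz": 0}, {"x": 0, "y": 0, "z": 0.5, "rx": 0, "ry": 0, "rz": 0}, {"x": 0, "y": 0, "z": 0, "rx": 0, "ry": 0, "rz": 0}, {"x": 0, "y": 0, "z": 0, "rx": 0, "ry": 0, "rz": 0}, {"x": 0, "y": 0, "z": 0, "rx": 0, "ry": 0, "rz": 0}]'

```text
time: 16.88
ee_pos: [0.4981, 0.352, 0.0748]
tool_rot: [-3.121, -0.356, -0.002]
contact_force: [0.1, -0.3, -0.6]
width: 0.0437
grasp_force: 62.1
```

```bash
python3 - <<'E'
from h import *
plan([(.498,.3518,.0555,13.1)])
E
```

```text
t 16.88 at [0.4981 0.352  0.0748] yaw 13.0 tilt 0.002 w 0.0437 gf 62.1
  shift 1 x [-0.004, 0.005, 0.483] -> 0.498 0.3518 0.0555 13.1
```

>>> apply_moves --commands '[{"x": 0, "y": 0, "z": 0.42, "rx": 0, "ry": 0, "rz": 0}, {"x": 0, "y": 0, "z": 0, "rx": 0, "ry": 0, "rz": 0}, {"x": 0, "y": 0, "z": 0.06, "rx": 0, "ry": 0, "rz": 0}, {"x": 0, "y": 0, "z": 0, "rx": 0, "ry": 0, "rz": 0}, {"x": 0, "y": 0, "z": 0, "rx": 0, "ry": 0, "rz": 0}]'

```text
time: 17.3
ee_pos: [0.4981, 0.352, 0.0556]
tool_rot: [-3.12, -0.358, -0.002]
contact_force: [-2.3, -1.7, 4.6]
width: 0.0438
grasp_force: 62.8
```

>>> apply_moves --commands '[{"x": 0, "y": 0, "z": 0.02, "rx": 0, "ry": 0, "rz": 0}, {"x": 0, "y": 0, "z": 0, "rx": 0, "ry": 0, "rz": 0}, {"x": 0, "y": 0, "z": 0, "rx": 0, "ry": 0, "rz": 0}]'

```text
time: 17.55
ee_pos: [0.4981, 0.352, 0.0555]
tool_rot: [-3.12, -0.359, -0.003]
contact_force: [-5.9, -5.7, 14.8]
width: 0.044
grasp_force: 63.9
```

>>> apply_moves --commands '[{"x": 0, "y": 0, "z": 0, "rx": 0, "ry": 0, "rz": 0}, {"x": 0, "y": 0, "z": 0, "rx": 0, "ry": 0, "rz": 0}, {"x": 0, "y": 0, "z": 0, "rx": 0, "ry": 0, "rz": 0}, {"x": 0, "y": 0, "z": -0.5, "rx": 0, "ry": 0, "rz": 0}, {"x": 0, "y": 0, "z": -0.9, "rx": 0, "ry": 0, "rz": 0}, {"x": 0, "y": 0, "z": -0.3, "rx": 0, "ry": 0, "rz": 0.75}, {"x": 0, "y": 0, "z": 0, "rx": 0, "ry": 0, "rz": 0.75}, {"x": 0, "y": 0, "z": 0, "rx": 0, "ry": 0, "rz": 0.75}, {"x": 0, "y": 0, "z": 0, "rx": 0, "ry": 0, "rz": 0.75}, {"x": 0, "y": 0, "z": 0, "rx": 0, "ry": 0, "rz": 0}]' --gripper 0.75

```text
time: 18.38
ee_pos: [0.4976, 0.3519, 0.1212]
tool_rot: [-3.134, 0.212, -0.0]
contact_force: [-0.3, -0.2, 0.3]
width: 0.0639
grasp_force: 0.0
```

```bash
python3 - <<'E'
from h import *
plan([(.4695,-.176,.08,-7.4)])
E
```

```text
t 18.38 at [0.4976 0.3519 0.1212] yaw -7.7 tilt 0.0 w 0.0639 gf 0.0
  shift 15 x [0.067, 0.879, 0.069] -> 0.4695 -0.176 0.08 -7.4
```

>>> apply_moves --commands '[{"x": 0.07, "y": 0.88, "z": 0, "rx": 0, "ry": 0, "rz": 0}, {"x": 0.07, "y": 0.88, "z": 0, "rx": 0, "ry": 0, "rz": 0}, {"x": 0.07, "y": 0.88, "z": 0, "rx": 0, "ry": 0, "rz": 0}, {"x": 0.07, "y": 0.88, "z": 0, "rx": 0, "ry": 0, "rz": 0}, {"x": 0.07, "y": 0.88, "z": 0, "rx": 0, "ry": 0, "rz": 0}, {"x": 0.07, "y": 0.88, "z": 0, "rx": 0, "ry": 0, "rz": 0}, {"x": 0.07, "y": 0.88, "z": 0, "rx": 0, "ry": 0, "rz": 0}, {"x": 0.07, "y": 0.88, "z": 0, "rx": 0, "ry": 0, "rz": 0}, {"x": 0.07, "y": 0.88, "z": 0, "rx": 0, "ry": 0, "rz": 0}, {"x": 0.07, "y": 0.88, "z": 0, "rx": 0, "ry": 0, "rz": 0}]'

```text
time: 19.22
ee_pos: [0.479, -0.0024, 0.1213]
tool_rot: [-3.135, 0.199, -0.001]
contact_force: [0.6, -0.0, -0.0]
width: 0.064
grasp_force: 0.0
```

>>> apply_moves --commands '[{"x": 0.07, "y": 0.88, "z": 0, "rx": 0, "ry": 0, "rz": 0}, {"x": 0.07, "y": 0.88, "z": 0, "rx": 0, "ry": 0, "rz": 0}, {"x": 0.07, "y": 0.88, "z": 0.3, "rx": 0, "ry": 0, "rz": 0}, {"x": 0.07, "y": 0.88, "z": 0.3, "rx": 0, "ry": 0, "rz": 0}, {"x": 0.07, "y": 0.88, "z": 0.4, "rx": 0, "ry": 0, "rz": 0}, {"x": 0, "y": 0, "z": 0, "rx": 0, "ry": 0, "rz": 0}, {"x": 0, "y": 0, "z": 0, "rx": 0, "ry": 0, "rz": 0}]'

```text
time: 19.8
ee_pos: [0.4697, -0.1783, 0.0802]
tool_rot: [-3.134, 0.205, 0.003]
contact_force: [-0.0, 0.4, -0.1]
width: 0.0642
grasp_force: 0.0
```

```bash
python3 - <<'E'
from h import *
plan([(.4695,-.176,.024,-7.4)])
c=cam('top'); m=masks(c); roi=np.zeros((400,640),bool);roi[95:310,130:505]=1
show('green pile',rects(c,m['green']&roi,.044,60)); show('red',rects(c,m['red']&roi,.016,60))
show('white',rects(c,m['white']&roi,.016,60))
cc=c['color'][150:250,130:300];cv2.imwrite('pics/t3.png',cv2.resize(cc,None,fx=4,fy=4,interpolation=cv2.INTER_CUBIC))
E
```

```text
t 19.8 at [ 0.4697 -0.1783  0.0802] yaw -7.5 tilt 0.002 w 0.0642 gf 0.0
  shift 2 x [-0.006, -0.028, 0.702] -> 0.4695 -0.176 0.024 -7.4
green pile ([179, 200], 0.498, 0.353, 28, 26, 46.4)
red ([181, 293], 0.2692, 0.3453, 33, 31, -89.9)
red ([248, 268], 0.3281, 0.1801, 27, 25, 1.7)
red ([250, 215], 0.4628, 0.1792, 26, 25, 45.8)
red ([467, 184], 0.5226, -0.3684, 169, 146, 2.6)
red ([178, 135], 0.6751, 0.3757, 28, 26, 45.7)
white ([388, 224], 0.4414, -0.1724, 41, 34, 81.9)
white ([250, 215], 0.4629, 0.1798, 95, 46, 10.9)
white ([184, 202], 0.4973, 0.35, 158, 118, 13.2)
white ([246, 164], 0.5955, 0.1951, 51, 50, 0.1)
white ([394, 146], 0.6434, -0.1953, 46, 25, -78.2)
white ([303, 121], 0.7174, 0.0477, 67, 40, 0.4)
```

View pics/t3.png

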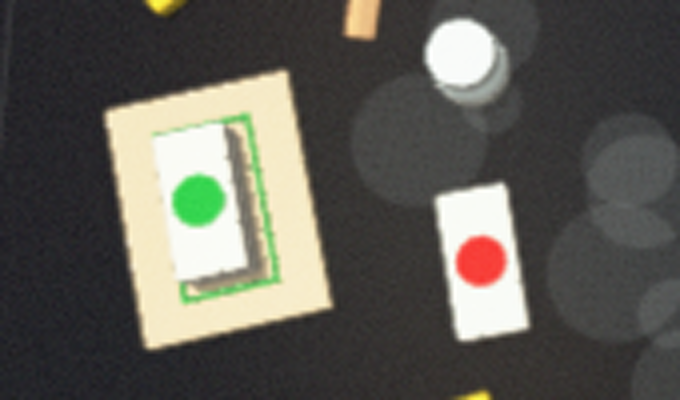

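The pile of two greens is square on the outline. Its tag is at (0.498, 0.353), within 1–2 mm of the mark. The red tile next to it hasn't moved. Now tile C.

>>> apply_moves --commands '[{"x": 0, "y": -0.03, "z": 0.7, "rx": 0, "ry": 0, "rz": 0}, {"x": 0, "y": -0.03, "z": 0.69, "rx": 0, "ry": 0, "rz": 0}, {"x": 0, "y": 0, "z": 0, "rx": 0, "ry": 0, "rz": 0}, {"x": 0, "y": 0, "z": 0, "rx": 0, "ry": 0, "rz": 0}]'

```text
time: 20.18
ee_pos: [0.4706, -0.1735, 0.0255]
tool_rot: [-3.134, 0.201, 0.003]
contact_force: [0.6, 0.1, 0.8]
width: 0.064
grasp_force: 0.0
```

>>> apply_moves --commands '[{"x": 0, "y": 0, "z": 0, "rx": 0, "ry": 0, "rz": 0}, {"x": 0, "y": 0, "z": 0, "rx": 0, "ry": 0, "rz": 0}, {"x": 0, "y": 0, "z": 0, "rx": 0, "ry": 0, "rz": 0}, {"x": 0, "y": 0, "z": 0, "rx": 0, "ry": 0, "rz": 0}]' --gripper 0

```text
time: 20.52
ee_pos: [0.4719, -0.1747, 0.0281]
tool_rot: [3.134, -0.204, 0.005]
contact_force: [-3.2, 3.3, 9.6]
width: 0.0436
grasp_force: 60.6
```

>>> apply_moves --commands '[{"x": 0, "y": 0, "z": -0.5, "rx": 0, "ry": 0, "rz": 0}, {"x": 0, "y": 0, "z": -0.9, "rx": 0, "ry": 0, "rz": 0}, {"x": 0, "y": 0, "z": -0.9, "rx": 0, "ry": 0, "rz": 0}, {"x": 0, "y": 0, "z": -0.4, "rx": 0, "ry": 0, "rz": -0.75}, {"x": 0, "y": 0, "z": 0, "rx": 0, "ry": 0, "rz": -0.75}, {"x": 0, "y": 0, "z": 0, "rx": 0, "ry": 0, "rz": -0.75}, {"x": 0, "y": 0, "z": 0, "rx": 0, "ry": 0, "rz": -0.75}, {"x": 0, "y": 0, "z": 0, "rx": 0, "ry": 0, "rz": 0}, {"x": 0, "y": 0, "z": 0, "rx": 0, "ry": 0, "rz": 0}]'

```text
time: 21.27
ee_pos: [0.471, -0.1746, 0.1347]
tool_rot: [3.121, 0.356, 0.002]
contact_force: [-0.6, 0.8, -1.2]
width: 0.0439
grasp_force: 62.1
```

```bash
python3 - <<'E'
from h import *
plan([(.498,.3518,.134,13.1)])
E
```

```text
t 21.27 at [ 0.471  -0.1746  0.1347] yaw 13.0 tilt 0.002 w 0.0439 gf 62.1
  shift 15 x [0.243, -0.844, 0.001] -> 0.498 0.3518 0.134 13.1
```

>>> apply_moves --commands '[{"x": 0.24, "y": -0.84, "z": 0, "rx": 0, "ry": 0, "rz": 0}, {"x": 0.24, "y": -0.84, "z": 0, "rx": 0, "ry": 0, "rz": 0}, {"x": 0.24, "y": -0.84, "z": 0, "rx": 0, "ry": 0, "rz": 0}, {"x": 0.24, "y": -0.84, "z": 0, "rx": 0, "ry": 0, "rz": 0}, {"x": 0.24, "y": -0.84, "z": 0, "rx": 0, "ry": 0, "rz": 0}, {"x": 0.24, "y": -0.84, "z": 0, "rx": 0, "ry": 0, "rz": 0}, {"x": 0.24, "y": -0.84, "z": 0, "rx": 0, "ry": 0, "rz": 0}, {"x": 0.24, "y": -0.84, "z": 0, "rx": 0, "ry": 0, "rz": 0}, {"x": 0.24, "y": -0.84, "z": 0, "rx": 0, "ry": 0, "rz": 0}, {"x": 0.24, "y": -0.84, "z": 0, "rx": 0, "ry": 0, "rz": 0}]'

```text
time: 22.1
ee_pos: [0.4876, 0.1763, 0.1343]
tool_rot: [-3.121, -0.355, -0.002]
contact_force: [1.1, -1.2, -1.3]
width: 0.0437
grasp_force: 62.1
```

>>> apply_moves --commands '[{"x": 0.24, "y": -0.84, "z": 0, "rx": 0, "ry": 0, "rz": 0}, {"x": 0.24, "y": -0.84, "z": 0, "rx": 0, "ry": 0, "rz": 0}, {"x": 0.25, "y": -0.84, "z": 0, "rx": 0, "ry": 0, "rz": 0}, {"x": 0.25, "y": -0.84, "z": 0, "rx": 0, "ry": 0, "rz": 0}, {"x": 0.28, "y": -0.87, "z": 0, "rx": 0, "ry": 0, "rz": 0}, {"x": 0, "y": 0, "z": 0.6, "rx": 0, "ry": 0, "rz": 0}, {"x": 0, "y": 0, "z": 0.5, "rx": 0, "ry": 0, "rz": 0}, {"x": 0, "y": 0, "z": 0, "rx": 0, "ry": 0, "rz": 0}, {"x": 0, "y": 0, "z": 0, "rx": 0, "ry": 0, "rz": 0}]'

```text
time: 22.85
ee_pos: [0.498, 0.3504, 0.0893]
tool_rot: [3.121, 0.357, -0.002]
contact_force: [0.8, -0.2, -0.2]
width: 0.0439
grasp_force: 62.1
```

```bash
python3 - <<'E'
from h import *
plan([(.499,.352,.0717,13.1)])
E
```

```text
t 22.85 at [0.498  0.3504 0.0893] yaw 13.0 tilt 0.002 w 0.0439 gf 62.1
  shift 1 x [0.032, -0.033, 0.439] -> 0.499 0.352 0.0717 13.1
```

>>> apply_moves --commands '[{"x": 0.03, "y": -0.03, "z": 0.37, "rx": 0, "ry": 0, "rz": 0}, {"x": 0, "y": 0, "z": 0, "rx": 0, "ry": 0, "rz": 0}, {"x": 0, "y": 0, "z": 0.06, "rx": 0, "ry": 0, "rz": 0}, {"x": 0, "y": 0, "z": 0, "rx": 0, "ry": 0, "rz": 0}, {"x": 0, "y": 0, "z": 0, "rx": 0, "ry": 0, "rz": 0}]'

```text
time: 23.27
ee_pos: [0.4995, 0.352, 0.0728]
tool_rot: [-3.121, -0.359, -0.001]
contact_force: [0.4, 0.5, -1.4]
width: 0.0437
grasp_force: 62.1
```

>>> apply_moves --commands '[{"x": 0, "y": 0, "z": 0.02, "rx": 0, "ry": 0, "rz": 0}, {"x": 0, "y": 0, "z": 0, "rx": 0, "ry": 0, "rz": 0}, {"x": 0, "y": 0, "z": 0, "rx": 0, "ry": 0, "rz": 0}]'

```text
time: 23.52
ee_pos: [0.4996, 0.3521, 0.0722]
tool_rot: [-3.121, -0.359, -0.001]
contact_force: [-0.4, -0.9, 5.5]
width: 0.0437
grasp_force: 62.8
```

Contact, so I'll release. Red E at (0.4628, 0.1795, yaw 10.9) is next.

>>> apply_moves --commands '[{"x": 0, "y": 0, "z": 0, "rx": 0, "ry": 0, "rz": 0}, {"x": 0, "y": 0, "z": 0, "rx": 0, "ry": 0, "rz": 0}, {"x": 0, "y": 0, "z": 0, "rx": 0, "ry": 0, "rz": 0}, {"x": 0, "y": 0, "z": -0.5, "rx": 0, "ry": 0, "rz": 0}, {"x": 0, "y": 0, "z": -0.9, "rx": 0, "ry": 0, "rz": 0}, {"x": 0, "y": 0, "z": 0, "rx": 0, "ry": 0, "rz": 0.32}, {"x": 0, "y": 0, "z": 0, "rx": 0, "ry": 0, "rz": 0}, {"x": 0, "y": 0, "z": 0, "rx": 0, "ry": 0, "rz": 0}]' --gripper 0.75

```text
time: 24.18
ee_pos: [0.4992, 0.352, 0.1273]
tool_rot: [3.127, 0.301, -0.0]
contact_force: [-0.1, 0.1, -0.9]
width: 0.0637
grasp_force: 0.0
```

```bash
python3 - <<'E'
from h import *
plan([(.4628,.1795,.08,10.9)])
E
```

```text
t 24.18 at [0.4992 0.352  0.1273] yaw 11.0 tilt 0.0 w 0.0637 gf 0.0
  shift 5 x [-0.342, 0.812, 0.236] -> 0.4628 0.1795 0.08 10.9
```

>>> apply_moves --commands '[{"x": -0.34, "y": 0.81, "z": 0, "rx": 0, "ry": 0, "rz": 0}, {"x": -0.34, "y": 0.81, "z": 0, "rx": 0, "ry": 0, "rz": 0}, {"x": -0.34, "y": 0.81, "z": 0.2, "rx": 0, "ry": 0, "rz": 0}, {"x": -0.34, "y": 0.81, "z": 0.4, "rx": 0, "ry": 0, "rz": 0}, {"x": -0.34, "y": 0.81, "z": 0.5, "rx": 0, "ry": 0, "rz": 0}, {"x": 0, "y": 0, "z": 0, "rx": 0, "ry": 0, "rz": 0}, {"x": 0, "y": 0, "z": 0, "rx": 0, "ry": 0, "rz": 0}]'

```text
time: 24.77
ee_pos: [0.4623, 0.1786, 0.0817]
tool_rot: [3.127, 0.297, -0.004]
contact_force: [0.7, 0.3, 0.9]
width: 0.0641
grasp_force: 0.0
```

```bash
python3 - <<'E'
from h import *
plan([(.4628,.1795,.024,10.9)])
for n in ('top','scene'):
    c=cam(n); m=masks(c)
    show(n+' red',rects(c,m['red'],.016,30)); show('green',rects(c,m['green'],.060,30))
E
```

```text
t 24.77 at [0.4623 0.1786 0.0817] yaw 10.9 tilt 0.003 w 0.0641 gf 0.0
  shift 2 x [0.009, -0.01, 0.721] -> 0.4628 0.1795 0.024 10.9
top red ([181, 293], 0.2692, 0.3453, 33, 31, -89.9)
top red ([462, 193], 0.5228, -0.3656, 170, 152, 2.7)
top red ([397, 160], 0.6095, -0.2006, 25, 24, -45.0)
top red ([178, 135], 0.6751, 0.3757, 28, 26, 45.7)
scene red ([262, 266], 0.6111, -0.2007, 25, 20, 60.0)
scene red ([178, 272], 0.5288, -0.3664, 183, 152, 2.6)
scene red ([478, 196], 0.6778, 0.3765, 23, 15, 60.0)
scene red ([368, 174], 0.4636, 0.1795, 22, 21, 60.0)
```

>>> apply_moves --commands '[{"x": 0, "y": -0.01, "z": 0.72, "rx": 0, "ry": 0, "rz": 0}, {"x": 0, "y": 0, "z": 0.7, "rx": 0, "ry": 0, "rz": 0}, {"x": 0, "y": 0, "z": 0, "rx": 0, "ry": 0, "rz": 0}, {"x": 0, "y": 0, "z": 0, "rx": 0, "ry": 0, "rz": 0}]'

```text
time: 25.2
ee_pos: [0.4628, 0.1811, 0.0264]
tool_rot: [3.127, 0.302, -0.004]
contact_force: [-0.4, -0.5, 0.8]
width: 0.064
grasp_force: 0.0
```

>>> apply_moves --commands '[{"x": 0, "y": 0, "z": 0, "rx": 0, "ry": 0, "rz": 0}, {"x": 0, "y": 0, "z": 0, "rx": 0, "ry": 0, "rz": 0}, {"x": 0, "y": 0, "z": 0, "rx": 0, "ry": 0, "rz": 0}, {"x": 0, "y": 0, "z": 0, "rx": 0, "ry": 0, "rz": 0}]' --gripper 0

```text
time: 25.53
ee_pos: [0.4643, 0.1812, 0.0291]
tool_rot: [-3.126, -0.3, -0.004]
contact_force: [-2.5, 1.4, 6.6]
width: 0.0436
grasp_force: 60.1
```

>>> apply_moves --commands '[{"x": 0, "y": 0, "z": -0.5, "rx": 0, "ry": 0, "rz": 0}, {"x": 0, "y": 0, "z": -0.9, "rx": 0, "ry": 0, "rz": 0}, {"x": 0, "y": 0, "z": -0.9, "rx": 0, "ry": 0, "rz": 0}, {"x": 0, "y": 0, "z": -0.2, "rx": 0, "ry": 0, "rz": 0.6}, {"x": 0, "y": 0, "z": 0, "rx": 0, "ry": 0, "rz": 0.6}, {"x": 0, "y": 0, "z": 0, "rx": 0, "ry": 0, "rz": 0}, {"x": 0, "y": 0, "z": 0, "rx": 0, "ry": 0, "rz": 0}]'

```text
time: 26.12
ee_pos: [0.4634, 0.1806, 0.1277]
tool_rot: [-3.14, -0.078, -0.002]
contact_force: [0.5, 0.3, -1.8]
width: 0.0432
grasp_force: 61.7
```

```bash
python3 - <<'E'
from h import *
plan([(.5226,-.3655,.12,2.7)])
c=cam('top'); m=masks(c); roi=np.zeros((400,640),bool);roi[95:310,130:505]=1
show('green',rects(c,m['green']&roi,.060,30))
t=m['white'].copy(); t[:170]=0;t[240:]=0;t[:,:150]=0;t[:,220:]=0
b,g,r=[c['color'][...,i].astype(int) for i in range(3)]
show('tile',rects(c,t&(b>185),.060,60))
E
```

```text
t 26.12 at [0.4634 0.1806 0.1277] yaw 2.8 tilt 0.001 w 0.0432 gf 61.7
  shift 15 x [0.056, 0.914, 0.013] -> 0.5226 -0.3655 0.12 2.7
tile ([204, 223], 0.4376, 0.2844, 36, 24, -75.7)
```

>>> apply_moves --commands '[{"x": 0.06, "y": 0.91, "z": 0, "rx": 0, "ry": 0, "rz": 0}, {"x": 0.06, "y": 0.91, "z": 0, "rx": 0, "ry": 0, "rz": 0}, {"x": 0.06, "y": 0.91, "z": 0, "rx": 0, "ry": 0, "rz": 0}, {"x": 0.06, "y": 0.91, "z": 0, "rx": 0, "ry": 0, "rz": 0}, {"x": 0.06, "y": 0.91, "z": 0, "rx": 0, "ry": 0, "rz": 0}, {"x": 0.06, "y": 0.91, "z": 0, "rx": 0, "ry": 0, "rz": 0}, {"x": 0.06, "y": 0.91, "z": 0, "rx": 0, "ry": 0, "rz": 0}, {"x": 0.06, "y": 0.91, "z": 0, "rx": 0, "ry": 0, "rz": 0}, {"x": 0.06, "y": 0.91, "z": 0, "rx": 0, "ry": 0, "rz": 0}, {"x": 0.06, "y": 0.91, "z": 0, "rx": 0, "ry": 0, "rz": 0}]'

```text
time: 27.0
ee_pos: [0.504, -0.1839, 0.1265]
tool_rot: [-3.14, -0.077, 0.001]
contact_force: [0.5, 0.4, -0.8]
width: 0.0432
grasp_force: 61.8
```

>>> apply_moves --commands '[{"x": 0.06, "y": 0.91, "z": 0, "rx": 0, "ry": 0, "rz": 0}, {"x": 0.06, "y": 0.91, "z": 0, "rx": 0, "ry": 0, "rz": 0}, {"x": 0.06, "y": 0.91, "z": 0, "rx": 0, "ry": 0, "rz": 0}, {"x": 0.06, "y": 0.91, "z": 0, "rx": 0, "ry": 0, "rz": 0}, {"x": 0.06, "y": 0.95, "z": 0, "rx": 0, "ry": 0, "rz": 0}, {"x": 0, "y": 0, "z": 0.8, "rx": 0, "ry": 0, "rz": 0}, {"x": 0, "y": 0, "z": 0.8, "rx": 0, "ry": 0, "rz": 0}, {"x": 0, "y": 0, "z": 0, "rx": 0, "ry": 0, "rz": 0}, {"x": 0, "y": 0, "z": 0, "rx": 0, "ry": 0, "rz": 0}]'

```text
time: 27.75
ee_pos: [0.5241, -0.3643, 0.0613]
tool_rot: [-3.138, -0.076, 0.005]
contact_force: [0.2, -0.3, -0.4]
width: 0.0435
grasp_force: 62.0
```

```bash
python3 - <<'E'
from h import *
plan([(.5226,-.3655,.0345,2.7)])
c=cam('top'); m=masks(c); roi=np.zeros((400,640),bool);roi[95:310,130:505]=1
show('green',rects(c,m['green']&roi,.060,30)); show('red',rects(c,m['red']&roi,.016,30))
E
```

```text
t 27.75 at [ 0.5241 -0.3643  0.0613] yaw 2.8 tilt 0.004 w 0.0435 gf 62.0
  shift 1 x [-0.038, 0.029, 0.669] -> 0.5226 -0.3655 0.0345 2.7
green ([177, 198], 0.4991, 0.3537, 28, 25, -89.9)
red ([181, 293], 0.2692, 0.3453, 33, 31, -89.9)
red ([248, 268], 0.328, 0.1801, 27, 25, 1.7)
red ([443, 184], 0.548, -0.3075, 172, 83, -27.2)
red ([397, 160], 0.6095, -0.2006, 25, 24, -45.0)
red ([178, 135], 0.6751, 0.3757, 28, 26, 45.7)
```

>>> apply_moves --commands '[{"x": -0.02, "y": 0.03, "z": 0.6, "rx": 0, "ry": 0, "rz": 0}, {"x": 0, "y": 0, "z": 0, "rx": 0, "ry": 0, "rz": 0}, {"x": 0, "y": 0, "z": 0.07, "rx": 0, "ry": 0, "rz": 0}, {"x": 0, "y": 0, "z": 0, "rx": 0, "ry": 0, "rz": 0}]'

```text
time: 28.13
ee_pos: [0.5247, -0.3662, 0.0375]
tool_rot: [3.14, 0.075, 0.002]
contact_force: [0.5, -0.0, -1.2]
width: 0.043
grasp_force: 62.0
```

>>> apply_moves --commands '[{"x": 0, "y": 0, "z": 0.02, "rx": 0, "ry": 0, "rz": 0}, {"x": 0, "y": 0, "z": 0, "rx": 0, "ry": 0, "rz": 0}, {"x": 0, "y": 0, "z": 0, "rx": 0, "ry": 0, "rz": 0}]'

```text
time: 28.38
ee_pos: [0.5244, -0.3662, 0.036]
tool_rot: [3.14, 0.074, 0.001]
contact_force: [0.0, -0.4, -0.8]
width: 0.0433
grasp_force: 62.0
```

>>> apply_moves --commands '[{"x": -0.03, "y": 0, "z": 0.05, "rx": 0, "ry": 0, "rz": 0}, {"x": 0, "y": 0, "z": 0, "rx": 0, "ry": 0, "rz": 0}, {"x": 0, "y": 0, "z": 0.02, "rx": 0, "ry": 0, "rz": 0}, {"x": 0, "y": 0, "z": 0, "rx": 0, "ry": 0, "rz": 0}]'

```text
time: 28.72
ee_pos: [0.5236, -0.3664, 0.0341]
tool_rot: [3.14, 0.074, 0.002]
contact_force: [-3.5, 4.2, 13.9]
width: 0.0431
grasp_force: 64.0
```

>>> apply_moves --commands '[{"x": 0, "y": 0, "z": 0, "rx": 0, "ry": 0, "rz": 0}, {"x": 0, "y": 0, "z": 0, "rx": 0, "ry": 0, "rz": 0}, {"x": 0, "y": 0, "z": 0, "rx": 0, "ry": 0, "rz": 0}, {"x": 0, "y": 0, "z": -0.5, "rx": 0, "ry": 0, "rz": 0}, {"x": 0, "y": 0, "z": -0.9, "rx": 0, "ry": 0, "rz": 0}, {"x": 0, "y": 0, "z": -0.6, "rx": 0, "ry": 0, "rz": -0.81}, {"x": 0, "y": 0, "z": 0, "rx": 0, "ry": 0, "rz": 0}, {"x": 0, "y": 0, "z": 0, "rx": 0, "ry": 0, "rz": 0}]' --gripper 0.75

```text
time: 29.38
ee_pos: [0.5234, -0.3665, 0.1137]
tool_rot: [3.132, 0.226, 0.003]
contact_force: [-0.0, 0.6, -0.5]
width: 0.0638
grasp_force: 0.0
```

```bash
python3 - <<'E'
from h import *
plan([(.6086,-.2003,.08,8.3)])
E
```

```text
t 29.38 at [ 0.5234 -0.3665  0.1137] yaw 8.3 tilt 0.003 w 0.0638 gf 0.0
  shift 6 x [0.451, -0.634, 0.14] -> 0.6086 -0.2003 0.08 8.3
```

>>> apply_moves --commands '[{"x": 0.45, "y": -0.63, "z": 0, "rx": 0, "ry": 0, "rz": 0}, {"x": 0.45, "y": -0.63, "z": 0, "rx": 0, "ry": 0, "rz": 0}, {"x": 0.45, "y": -0.63, "z": 0, "rx": 0, "ry": 0, "rz": 0}, {"x": 0.45, "y": -0.63, "z": 0.2, "rx": 0, "ry": 0, "rz": 0}, {"x": 0.45, "y": -0.63, "z": 0.3, "rx": 0, "ry": 0, "rz": 0}, {"x": 0.45, "y": -0.64, "z": 0.3, "rx": 0, "ry": 0, "rz": 0}, {"x": 0, "y": 0, "z": 0, "rx": 0, "ry": 0, "rz": 0}, {"x": 0, "y": 0, "z": 0, "rx": 0, "ry": 0, "rz": 0}]'

```text
time: 30.05
ee_pos: [0.6076, -0.199, 0.0779]
tool_rot: [-3.132, -0.228, 0.005]
contact_force: [-0.8, -0.5, 0.1]
width: 0.0641
grasp_force: 0.0
```

```bash
python3 - <<'E'
from h import *
plan([(.6086,-.2003,.025,8.3)])
for n in('top','scene'):
    c=cam(n); m=masks(c); show(n,rects(c,m['red'],.016,30)); show(n+'w',[r for r in rects(c,m['white'],.016,60) if 80<r[3]<110])
c=cam('wrist');cv2.imwrite('pics/w3.png',c['color']);m=masks(c);show('wrist',rects(c,m['red'],.016,100))
E
```

```text
t 30.05 at [ 0.6076 -0.199   0.0779] yaw 8.3 tilt 0.003 w 0.0641 gf 0.0
  shift 2 x [0.01, 0.018, 0.661] -> 0.6086 -0.2003 0.025 8.3
top ([181, 293], 0.2692, 0.3453, 33, 31, -89.9)
top ([248, 268], 0.3281, 0.1801, 27, 25, 1.7)
top ([462, 192], 0.5227, -0.3667, 27, 27, 43.1)
top ([469, 198], 0.5225, -0.3688, 169, 145, 2.5)
top ([178, 135], 0.6751, 0.3757, 28, 26, 45.7)
topw ([463, 194], 0.5211, -0.3658, 95, 46, 2.2)
topw ([123, 26], 0.9899, 0.5471, 92, 68, -19.7)
scene ([262, 266], 0.6111, -0.2007, 28, 27, -85.2)
scene ([180, 273], 0.5288, -0.3664, 183, 152, 2.6)
scene ([478, 196], 0.6778, 0.3765, 23, 15, 60.0)
scene ([378, 123], 0.2718, 0.3449, 33, 32, -30.0)
scenew ([263, 268], 0.6176, -0.2009, 99, 49, 7.1)
scenew ([178, 268], 0.5237, -0.3652, 106, 48, 2.7)
scenew ([401, 197], 0.5815, 0.2019, 99, 44, -39.7)
wrist ([472, 385], 0.5135, -0.3232, 28, 26, 7.3)
wrist ([559, 295], 0.5876, -0.363, 149, 64, 70.8)
wrist ([543, 254], 0.6111, -0.3399, 114, 6, -84.6)
wrist ([319, 224], 0.6099, -0.2018, 33, 33, 9.7)
```

>>> apply_moves --commands '[{"x": 0.02, "y": 0.02, "z": 0.67, "rx": 0, "ry": 0, "rz": 0}, {"x": 0.02, "y": 0.02, "z": 0.67, "rx": 0, "ry": 0, "rz": 0}, {"x": 0, "y": 0, "z": 0, "rx": 0, "ry": 0, "rz": 0}, {"x": 0, "y": 0, "z": 0, "rx": 0, "ry": 0, "rz": 0}]'

```text
time: 30.53
ee_pos: [0.6089, -0.2026, 0.0261]
tool_rot: [-3.133, -0.224, 0.003]
contact_force: [0.1, -0.5, 0.7]
width: 0.0637
grasp_force: 0.0
```

>>> apply_moves --commands '[{"x": 0, "y": 0, "z": 0, "rx": 0, "ry": 0, "rz": 0}, {"x": 0, "y": 0, "z": 0, "rx": 0, "ry": 0, "rz": 0}, {"x": 0, "y": 0, "z": 0, "rx": 0, "ry": 0, "rz": 0}, {"x": 0, "y": 0, "z": 0, "rx": 0, "ry": 0, "rz": 0}]' --gripper 0

```text
time: 30.87
ee_pos: [0.6107, -0.2027, 0.0293]
tool_rot: [3.132, 0.226, 0.004]
contact_force: [-1.2, -1.9, 6.6]
width: 0.0433
grasp_force: 61.1
```

>>> apply_moves --commands '[{"x": 0, "y": 0, "z": -0.5, "rx": 0, "ry": 0, "rz": 0}, {"x": 0, "y": 0, "z": -0.9, "rx": 0, "ry": 0, "rz": 0}, {"x": 0, "y": 0, "z": -0.9, "rx": 0, "ry": 0, "rz": 0}, {"x": 0, "y": 0, "z": -0.2, "rx": 0, "ry": 0, "rz": 0.81}, {"x": 0, "y": 0, "z": 0, "rx": 0, "ry": 0, "rz": 0}, {"x": 0, "y": 0, "z": 0, "rx": 0, "ry": 0, "rz": 0}]'

```text
time: 31.37
ee_pos: [0.61, -0.2021, 0.1275]
tool_rot: [3.14, 0.077, 0.002]
contact_force: [0.6, 1.1, -2.5]
width: 0.0435
grasp_force: 61.5
```

```bash
python3 - <<'E'
from h import *
plan([(.523,-.366,.12,2.7)])
E
```

```text
t 31.37 at [ 0.61   -0.2021  0.1275] yaw 2.8 tilt 0.002 w 0.0435 gf 61.5
  shift 6 x [-0.394, 0.665, 0.031] -> 0.523 -0.366 0.12 2.7
```

>>> apply_moves --commands '[{"x": -0.39, "y": 0.66, "z": 0, "rx": 0, "ry": 0, "rz": 0}, {"x": -0.39, "y": 0.66, "z": 0, "rx": 0, "ry": 0, "rz": 0}, {"x": -0.39, "y": 0.66, "z": 0, "rx": 0, "ry": 0, "rz": 0}, {"x": -0.39, "y": 0.66, "z": 0, "rx": 0, "ry": 0, "rz": 0}, {"x": -0.39, "y": 0.67, "z": 0, "rx": 0, "ry": 0, "rz": 0}, {"x": -0.4, "y": 0.67, "z": 0, "rx": 0, "ry": 0, "rz": 0}, {"x": 0, "y": 0, "z": 0.7, "rx": 0, "ry": 0, "rz": 0}, {"x": 0, "y": 0, "z": 0.7, "rx": 0, "ry": 0, "rz": 0}, {"x": 0, "y": 0, "z": 0, "rx": 0, "ry": 0, "rz": 0}, {"x": 0, "y": 0, "z": 0, "rx": 0, "ry": 0, "rz": 0}]'

```text
time: 32.2
ee_pos: [0.5224, -0.3646, 0.0685]
tool_rot: [-3.138, -0.076, 0.006]
contact_force: [0.6, -0.2, -0.9]
width: 0.0433
grasp_force: 61.9
```

```bash
python3 - <<'E'
from h import *
plan([(.523,-.366,.0503,2.7)])
E
```

```text
t 32.2 at [ 0.5224 -0.3646  0.0685] yaw 2.8 tilt 0.005 w 0.0433 gf 61.9
  shift 1 x [0.014, 0.036, 0.454] -> 0.523 -0.366 0.0503 2.7
```

>>> apply_moves --commands '[{"x": 0, "y": 0.02, "z": 0.45, "rx": 0, "ry": 0, "rz": 0}, {"x": 0, "y": 0, "z": 0, "rx": 0, "ry": 0, "rz": 0}, {"x": 0, "y": 0, "z": 0.04, "rx": 0, "ry": 0, "rz": 0}, {"x": 0, "y": 0, "z": 0, "rx": 0, "ry": 0, "rz": 0}, {"x": 0, "y": 0, "z": 0, "rx": 0, "ry": 0, "rz": 0}]'

```text
time: 32.62
ee_pos: [0.524, -0.3663, 0.0524]
tool_rot: [3.14, 0.075, 0.002]
contact_force: [0.1, 0.5, -0.9]
width: 0.0435
grasp_force: 61.9
```

>>> apply_moves --commands '[{"x": 0, "y": 0, "z": 0.02, "rx": 0, "ry": 0, "rz": 0}, {"x": 0, "y": 0, "z": 0, "rx": 0, "ry": 0, "rz": 0}, {"x": 0, "y": 0, "z": 0, "rx": 0, "ry": 0, "rz": 0}]'

```text
time: 32.87
ee_pos: [0.5236, -0.3662, 0.0507]
tool_rot: [3.141, 0.074, 0.0]
contact_force: [-0.2, 0.9, -1.7]
width: 0.0433
grasp_force: 61.9
```

>>> apply_moves --commands '[{"x": 0, "y": 0, "z": 0.02, "rx": 0, "ry": 0, "rz": 0}, {"x": 0, "y": 0, "z": 0, "rx": 0, "ry": 0, "rz": 0}]'

```text
time: 33.03
ee_pos: [0.5236, -0.3663, 0.0503]
tool_rot: [3.14, 0.074, 0.0]
contact_force: [-3.0, 2.1, 5.6]
width: 0.043
grasp_force: 62.8
```

>>> apply_moves --commands '[{"x": 0, "y": 0, "z": 0, "rx": 0, "ry": 0, "rz": 0}, {"x": 0, "y": 0, "z": 0, "rx": 0, "ry": 0, "rz": 0}, {"x": 0, "y": 0, "z": 0, "rx": 0, "ry": 0, "rz": 0}, {"x": 0, "y": 0, "z": -0.5, "rx": 0, "ry": 0, "rz": 0}, {"x": 0, "y": 0, "z": -0.9, "rx": 0, "ry": 0, "rz": 0}, {"x": 0, "y": 0, "z": -0.9, "rx": 0, "ry": 0, "rz": 0.45}, {"x": 0, "y": 0, "z": -0.4, "rx": 0, "ry": 0, "rz": 0}, {"x": 0, "y": 0, "z": 0, "rx": 0, "ry": 0, "rz": 0}]' --gripper 0.6

```text
time: 33.7
ee_pos: [0.5247, -0.3671, 0.1626]
tool_rot: [3.138, -0.011, 0.008]
contact_force: [1.7, -0.7, 0.9]
width: 0.0512
grasp_force: 0.0
```

```bash
python3 - <<'E'
from h import *
plan([(.60,-.05,.15,0)])
c=cam('scene');cv2.imwrite('pics/s4.png',c['color'])
E
```

```text
t 33.7 at [ 0.5247 -0.3671  0.1626] yaw -0.4 tilt 0.007 w 0.0512 gf 0.0
  turn 1 x rz=-0.060
  shift 9 x [0.209, -0.881, 0.035] -> 0.6 -0.05 0.15 0
```

View pics/s4.png

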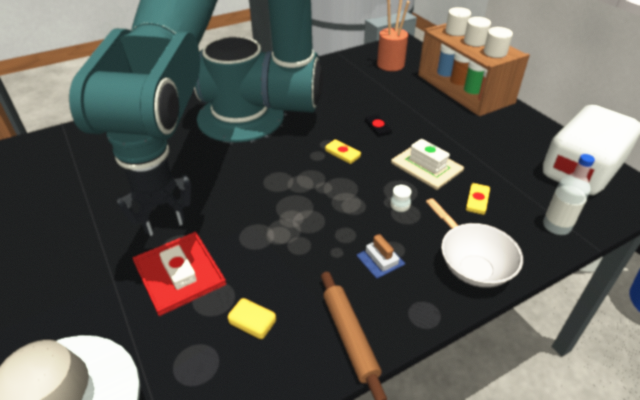

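The greens are stacked on the bat at (430,155), the reds are stacked in the tray at (177,266), and the weight is on the pad at (382,255). Bystanders are untouched.

```bash
python3 - <<'E'
from h import *
c=cam('top'); X=cloud(c)
w=X[90:150,280:335]
for lo,hi in((.018,.034),(.045,.075)):
    P=w[(w[...,2]>lo)&(w[...,2]<hi)]; print(len(P),np.round(cv2.minAreaRect((P[:,:2]*1000).astype(np.float32))[0],1),cv2.minAreaRect((P[:,:2]*1000).astype(np.float32))[1:],P[:,2].max())
w=X[170:235,150:215]; P=w[w[...,2]>.05]; print('pile',len(P),cv2.minAreaRect((P[:,:2]*1000).astype(np.float32)),np.percentile(P[:,2],[10,50,90]))
m=masks(c); roi=np.zeros((400,640),bool);roi[95:310,130:505]=1
show('green',rects(c,m['green']&roi,.060,30)); show('redtag',rects(c,m['red']&roi,.037,30))
plan([(.62,.0463,.15,0),(.7144,.0463,.15,0)])
E
```

```text
281 [713.3  46. ] ((69.20781707763672, 42.523868560791016), 0.2517227530479431) 0.03388700781305909
150 [714.3  46.9] ((56.12135696411133, 15.705344200134277), 0.6230601668357849) 0.0602171988515916
pile 771 ((406.19677734375, 204.0990447998047), (442.28973388671875, 96.00724029541016), 57.875125885009766) [0.0565249  0.05957687 0.06209231]
green ([177, 198], 0.4991, 0.3525, 26, 25, 3.3)
redtag ([181, 293], 0.2704, 0.3382, 32, 31, -89.9)
redtag ([248, 268], 0.3281, 0.1763, 27, 25, 1.7)
redtag ([450, 182], 0.5221, -0.3465, 159, 124, 2.9)
redtag ([178, 135], 0.6682, 0.3681, 27, 25, 45.7)
t 33.8 at [ 0.5236 -0.3663  0.1577] yaw -0.4 tilt 0.001 w 0.0513 gf 0.0
  turn 1 x rz=-0.056
  shift 12 x [0.201, -0.86, 0.016] -> 0.62 0.0463 0.15 0
  shift 3 x [0.787, 0.0, -0.0] -> 0.7144 0.0463 0.15 0
```

>>> apply_moves --commands '[{"x": 0.2, "y": -0.86, "z": 0, "rx": 0, "ry": 0, "rz": 0}, {"x": 0.2, "y": -0.86, "z": 0, "rx": 0, "ry": 0, "rz": 0}, {"x": 0.2, "y": -0.86, "z": 0, "rx": 0, "ry": 0, "rz": 0}, {"x": 0.2, "y": -0.86, "z": 0, "rx": 0, "ry": 0, "rz": 0}, {"x": 0.2, "y": -0.86, "z": 0, "rx": 0, "ry": 0, "rz": 0}, {"x": 0.2, "y": -0.86, "z": 0, "rx": 0, "ry": 0, "rz": 0}, {"x": 0.2, "y": -0.86, "z": 0, "rx": 0, "ry": 0, "rz": 0}, {"x": 0.2, "y": -0.86, "z": 0, "rx": 0, "ry": 0, "rz": 0}, {"x": 0.2, "y": -0.86, "z": 0, "rx": 0, "ry": 0, "rz": 0}, {"x": 0.2, "y": -0.86, "z": 0, "rx": 0, "ry": 0, "rz": 0}]'

```text
time: 34.63
ee_pos: [0.6054, -0.021, 0.1557]
tool_rot: [-3.141, 0.011, 0.004]
contact_force: [0.3, 0.0, 0.5]
width: 0.051
grasp_force: 0.0
```

>>> apply_moves --commands '[{"x": 0.2, "y": -0.86, "z": 0, "rx": 0, "ry": 0, "rz": 0}, {"x": 0.2, "y": -0.86, "z": 0, "rx": 0, "ry": 0, "rz": 0}, {"x": 0.79, "y": 0, "z": 0, "rx": 0, "ry": 0, "rz": 0}, {"x": 0.79, "y": 0, "z": 0, "rx": 0, "ry": 0, "rz": 0}, {"x": 0.79, "y": 0, "z": 0, "rx": 0, "ry": 0, "rz": 0}, {"x": 0, "y": 0, "z": 0, "rx": 0, "ry": 0, "rz": 0}, {"x": 0, "y": 0, "z": 0, "rx": 0, "ry": 0, "rz": 0}]'

```text
time: 35.22
ee_pos: [0.7174, 0.0453, 0.1542]
tool_rot: [3.141, -0.011, -0.006]
contact_force: [-0.4, -1.0, -0.4]
width: 0.0512
grasp_force: 0.0
```

```bash
python3 - <<'E'
from h import *
plan([(.7142,.0465,.055,0)])
E
```

```text
t 35.22 at [0.7174 0.0453 0.1542] yaw -0.4 tilt 0.004 w 0.0512 gf 0.0
  turn 1 x rz=-0.057
  shift 3 x [-0.026, -0.01, 0.827] -> 0.7142 0.0465 0.055 0
```

>>> apply_moves --commands '[{"x": -0.03, "y": -0.01, "z": 0.82, "rx": 0, "ry": 0, "rz": 0}, {"x": -0.02, "y": -0.01, "z": 0.82, "rx": 0, "ry": 0, "rz": 0}, {"x": 0, "y": 0, "z": 0.8, "rx": 0, "ry": 0, "rz": 0}, {"x": 0, "y": 0, "z": 0, "rx": 0, "ry": 0, "rz": 0}, {"x": 0, "y": 0, "z": 0, "rx": 0, "ry": 0, "rz": 0}]'

```text
time: 35.63
ee_pos: [0.7136, 0.046, 0.0584]
tool_rot: [3.141, -0.011, -0.006]
contact_force: [0.3, -0.0, 0.5]
width: 0.0512
grasp_force: 0.0
```

>>> apply_moves --commands '[{"x": 0, "y": 0, "z": 0, "rx": 0, "ry": 0, "rz": 0}, {"x": 0, "y": 0, "z": 0, "rx": 0, "ry": 0, "rz": 0}, {"x": 0, "y": 0, "z": 0, "rx": 0, "ry": 0, "rz": 0}, {"x": 0, "y": 0, "z": 0, "rx": 0, "ry": 0, "rz": 0}, {"x": 0, "y": 0, "z": 0, "rx": 0, "ry": 0, "rz": 0}, {"x": 0, "y": 0, "z": 0, "rx": 0, "ry": 0, "rz": 0}]' --gripper 0

```text
time: 36.13
ee_pos: [0.7161, 0.0463, 0.0626]
tool_rot: [-3.141, 0.011, -0.005]
contact_force: [-1.0, 1.6, 8.6]
width: 0.016
grasp_force: 59.3
```

>>> apply_moves --commands '[{"x": 0, "y": 0, "z": -0.5, "rx": 0, "ry": 0, "rz": 0}, {"x": 0, "y": 0, "z": -0.9, "rx": 0, "ry": 0, "rz": 0}, {"x": 0, "y": 0, "z": -0.9, "rx": 0, "ry": 0, "rz": 0}, {"x": 0, "y": 0, "z": -0.9, "rx": 0, "ry": 0, "rz": 0}, {"x": 0, "y": 0, "z": -0.6, "rx": 0, "ry": 0, "rz": -0.65}, {"x": 0, "y": 0, "z": 0, "rx": 0, "ry": 0, "rz": -0.65}, {"x": 0, "y": 0, "z": 0, "rx": 0, "ry": 0, "rz": -0.65}, {"x": 0, "y": 0, "z": 0, "rx": 0, "ry": 0, "rz": 0}, {"x": 0, "y": 0, "z": 0, "rx": 0, "ry": 0, "rz": 0}]'

```text
time: 36.88
ee_pos: [0.715, 0.0461, 0.2121]
tool_rot: [-3.122, -0.352, 0.0]
contact_force: [0.1, 0.6, -5.5]
width: 0.0165
grasp_force: 60.1
```

```bash
python3 - <<'E'
from h import *
plan([(.499,.352,.19,13.1)])
E
```

```text
t 36.88 at [0.715  0.0461 0.2121] yaw 12.9 tilt 0.0 w 0.0165 gf 60.1
  shift 11 x [-0.321, -0.788, 0.05] -> 0.499 0.352 0.19 13.1
```

>>> apply_moves --commands '[{"x": -0.32, "y": -0.79, "z": 0, "rx": 0, "ry": 0, "rz": 0}, {"x": -0.32, "y": -0.79, "z": 0, "rx": 0, "ry": 0, "rz": 0}, {"x": -0.32, "y": -0.79, "z": 0, "rx": 0, "ry": 0, "rz": 0}, {"x": -0.32, "y": -0.79, "z": 0, "rx": 0, "ry": 0, "rz": 0}, {"x": -0.32, "y": -0.79, "z": 0, "rx": 0, "ry": 0, "rz": 0}, {"x": -0.32, "y": -0.79, "z": 0, "rx": 0, "ry": 0, "rz": 0}, {"x": -0.32, "y": -0.79, "z": 0, "rx": 0, "ry": 0, "rz": 0}, {"x": -0.32, "y": -0.79, "z": 0, "rx": 0, "ry": 0, "rz": 0}, {"x": -0.32, "y": -0.79, "z": 0, "rx": 0, "ry": 0, "rz": 0}, {"x": -0.32, "y": -0.79, "z": 0, "rx": 0, "ry": 0, "rz": 0}]'

```text
time: 37.72
ee_pos: [0.518, 0.3262, 0.2119]
tool_rot: [3.122, 0.351, -0.0]
contact_force: [0.2, 0.4, -5.6]
width: 0.0165
grasp_force: 60.2
```

>>> apply_moves --commands '[{"x": -0.32, "y": -0.77, "z": 0, "rx": 0, "ry": 0, "rz": 0}, {"x": 0, "y": 0, "z": 0.8, "rx": 0, "ry": 0, "rz": 0}, {"x": 0, "y": 0, "z": 0.8, "rx": 0, "ry": 0, "rz": 0}, {"x": 0, "y": 0, "z": 0, "rx": 0, "ry": 0, "rz": 0}, {"x": 0, "y": 0, "z": 0, "rx": 0, "ry": 0, "rz": 0}, {"x": 0, "y": 0, "z": 0, "rx": 0, "ry": 0, "rz": 0}]'

```text
time: 38.22
ee_pos: [0.5006, 0.3523, 0.1498]
tool_rot: [-3.121, -0.353, -0.002]
contact_force: [0.6, -0.4, -5.4]
width: 0.016
grasp_force: 60.4
```

```bash
python3 - <<'E'
from h import *
plan([(.499,.352,.1186,13.1)])
c=cam('scene');cv2.imwrite('pics/s5.png',cv2.resize(c['color'][60:220,330:530],None,fx=3,fy=3))
E
```

```text
t 38.22 at [0.5006 0.3523 0.1498] yaw 12.9 tilt 0.001 w 0.016 gf 60.4
  shift 1 x [-0.041, -0.001, 0.779] -> 0.499 0.352 0.1186 13.1
```

View pics/s5.png

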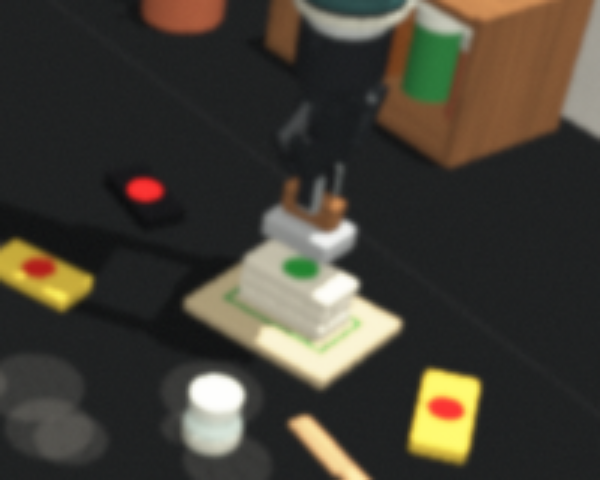

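The gripped weight hangs level at crop (310,225), above the square pile at (300,280). Lowering.

>>> apply_moves --commands '[{"x": -0.02, "y": 0, "z": 0.6, "rx": 0, "ry": 0, "rz": 0}, {"x": 0, "y": 0, "z": 0, "rx": 0, "ry": 0, "rz": 0}, {"x": 0, "y": 0, "z": 0.1, "rx": 0, "ry": 0, "rz": 0}, {"x": 0, "y": 0, "z": 0, "rx": 0, "ry": 0, "rz": 0}, {"x": 0, "y": 0, "z": 0, "rx": 0, "ry": 0, "rz": 0}]'

```text
time: 38.68
ee_pos: [0.4996, 0.3522, 0.1212]
tool_rot: [-3.121, -0.355, -0.002]
contact_force: [-0.6, 0.4, -5.4]
width: 0.0159
grasp_force: 60.4
```

>>> apply_moves --commands '[{"x": 0, "y": 0, "z": 0.04, "rx": 0, "ry": 0, "rz": 0}, {"x": 0, "y": 0, "z": 0, "rx": 0, "ry": 0, "rz": 0}, {"x": 0, "y": 0, "z": 0, "rx": 0, "ry": 0, "rz": 0}]'

```text
time: 38.93
ee_pos: [0.4993, 0.3522, 0.1187]
tool_rot: [-3.121, -0.356, -0.001]
contact_force: [0.2, 0.4, -3.7]
width: 0.016
grasp_force: 60.5
```

>>> apply_moves --commands '[{"x": 0, "y": 0, "z": 0.02, "rx": 0, "ry": 0, "rz": 0}, {"x": 0, "y": 0, "z": 0, "rx": 0, "ry": 0, "rz": 0}]'

```text
time: 39.1
ee_pos: [0.4994, 0.3522, 0.1187]
tool_rot: [-3.121, -0.356, -0.001]
contact_force: [-3.7, -2.8, 5.0]
width: 0.0158
grasp_force: 61.6
```

>>> apply_moves --commands '[{"x": 0, "y": 0, "z": 0, "rx": 0, "ry": 0, "rz": 0}, {"x": 0, "y": 0, "z": 0, "rx": 0, "ry": 0, "rz": 0}, {"x": 0, "y": 0, "z": 0, "rx": 0, "ry": 0, "rz": 0}, {"x": 0, "y": 0, "z": -0.4, "rx": 0, "ry": 0, "rz": 0}, {"x": 0, "y": 0, "z": -0.8, "rx": 0, "ry": 0, "rz": 0}, {"x": 0, "y": 0, "z": -0.8, "rx": 0, "ry": 0, "rz": 0}, {"x": 0, "y": 0.6, "z": -0.6, "rx": 0, "ry": 0, "rz": 0}, {"x": 0, "y": 0.9, "z": 0, "rx": 0, "ry": 0, "rz": 0}, {"x": 0, "y": 0.9, "z": 0, "rx": 0, "ry": 0, "rz": 0}, {"x": 0, "y": 0.9, "z": 0, "rx": 0, "ry": 0, "rz": 0}]' --gripper 0.6

```text
time: 39.93
ee_pos: [0.529, 0.2224, 0.2222]
tool_rot: [-3.121, -0.357, -0.002]
contact_force: [0.3, 0.2, -1.0]
width: 0.0512
grasp_force: 0.0
```

>>> apply_moves --commands '[{"x": 0, "y": 0.9, "z": 0, "rx": 0, "ry": 0, "rz": 0}, {"x": 0, "y": 0.9, "z": 0, "rx": 0, "ry": 0, "rz": 0}, {"x": 0, "y": 0.9, "z": 0, "rx": 0, "ry": 0, "rz": 0}, {"x": 0, "y": 0.9, "z": 0, "rx": 0, "ry": 0, "rz": 0}, {"x": 0, "y": 0.9, "z": 0, "rx": 0, "ry": 0, "rz": 0}, {"x": 0, "y": 0, "z": 0, "rx": 0, "ry": 0, "rz": 0}, {"x": 0, "y": 0, "z": 0, "rx": 0, "ry": 0, "rz": 0}, {"x": 0, "y": 0, "z": 0, "rx": 0, "ry": 0, "rz": 0}]'

```text
time: 40.6
ee_pos: [0.5694, 0.0483, 0.2216]
tool_rot: [-3.121, -0.355, -0.0]
contact_force: [-0.3, 0.9, 0.3]
width: 0.0512
grasp_force: 0.0
```

```bash
python3 - <<'E'
from h import *
plan([(.5,.1,.2,13)])
c=cam('top');cv2.imwrite('pics/t6.png',c['color']); X=cloud(c)
w=X[160:240,140:215]
for lo,hi in((.075,.09),(.1,.125)):
    P=w[(w[...,2]>lo)&(w[...,2]<hi)&(w[...,1]>.28)]; print(len(P),cv2.minAreaRect((P[:,:2]*1000).astype(np.float32)))
m=masks(c); roi=np.zeros((400,640),bool);roi[170:225,440:490]=1
show('trayw',rects(c,m['white']&roi,.037,60))
E
```

```text
t 40.6 at [0.5694 0.0483 0.2216] yaw 13.0 tilt 0.0 w 0.0512 gf 0.0
  shift 3 x [-0.466, -0.55, 0.18] -> 0.5 0.1 0.2 13
298 ((498.16033935546875, 352.0130920410156), (70.82642364501953, 44.986053466796875), 13.805180549621582)
205 ((498.1678161621094, 351.2611999511719), (56.00507736206055, 19.164976119995117), 13.090359687805176)
trayw ([463, 191], 0.5215, -0.362, 95, 49, 2.6)
```

View pics/t6.png

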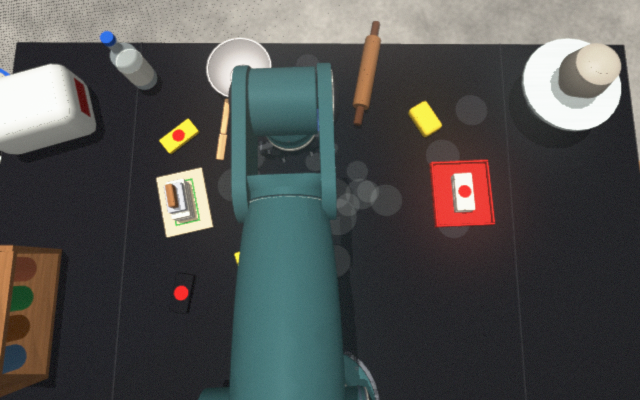

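The weight stands on the pile at px (178,200), at (0.498, 0.352) on the mark. The reds are in the tray at (464,193) and the arm is clear of everything.

```bash
python3 -c "
from cell import ctrl
print(ctrl.hand_in())"
```

```text
the job is handed in; nothing more can be done
None
```

The job is handed in (the hand-in returned no verdict): by my last camera measurements, three green tiles are stacked on the outline with the weight upright on the mark, both red tiles are stacked in the tray, and the jar, knife and sponge were not touched.

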